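# Sort stripped instrument parts into their trays

### The arm

A 7-joint arm with a two-finger parallel gripper is mounted at the origin on the work surface. World frame = base frame: x ahead of the robot, y to its left, z up, the work surface at z = 0. Lengths are in m, angles in rad, forces in N, time in s.
With the tool pointing down it reaches from about 0.425 to 1.025 m from the base axis. Payload 9.4 kg.
Tool frame: the origin (TCP) lies at the very end of the fingers, on their centre line; the grasp point (between the pads) lies 19 mm behind it; z points along the fingers, y is the direction in which the jaws open and shut (so a half turn about z gives the same grasp; the last joint's range is limited). The gripper opens to 93 mm and grips with 3 to 60 N. Pads are 15 mm wide; open, the fingers measure 128 mm over their backs; the gripper's body (75 mm by 188 mm) begins 65 mm behind the grasp point.
Start: joints at [-1.419, 0.599, -0.003, 1.599, 0.002, 0.943, -0.08], TCP at [0.164, 0.706, 0.181] pointing down, gripper open.
Joint ranges: [-2.57, 2.57], [-0.35, 1.97], [-1.29, 1.29], [0.11, 2.56], [-1.05, 4.19], [0.11, 1.86], [-2.63, 2.63]. Speed limits (rad/s): [2.22, 2.22, 3.01, 3.01, 3.14, 3.14, 3.14].

### API

Orientations are given as a rotation vector (axis times angle).
In Python, from rig import telemetry, eyes, order gives the robot as it stands.
- The arm moves only by the tool arm_command, never from a script. Its argument "motion" is a list of rows, each an object with "delta_rot": the turn, a rotation vector about the tool's x, y, z in degrees, a list of three; "offset": the shift along the tool's x, y, z in mm, a list of three; "gripper": the finger opening in mm, from 0 to 93. A call has 1 to 10 rows; each row is the pose to reach, as a shift and turn from the pose commanded when the call began, along the tool's axes at that moment; what a row does not reach only later rows make up. A row lasts 1/12 s, in which the tool goes at most 41.7 mm and 7.16 degrees, less where a joint would pass 70% of its speed; a pose out of reach is approached as far as the arm can. A call with a gripper value outside its range is refused whole. The fingers move at their own pace and stop on an object; the grip force is fixed at half the most. Time passes only in rows, so rows that repeat a pose let the fingers close. It gives the time, the measured TCP pose, the force and the opening at its end, in the units of the state.
- telemetry.get_state(): the state, without advancing time (a new reading comes with each control period).
- eyes.camera(name): name is "side" or "top" or "wrist"; returns (picture, depth): 420x560x3 uint8, red, green, blue; 420x560 float32, m along the optical axis (not along the pixel's ray), 0 where there is no reading.
- eyes.camera_params(name): a dict with "camera_matrix" (3x3 intrinsics, pixels), "pose" (4x4, takes a point from camera to world coordinates); the wrist camera has in their place "mount" (4x4, takes a point from camera to tool coordinates, whose origin is the TCP and whose axes are the flange's). Camera axes: x right, y down, z forward; pixel columns grow to the right and rows downward; lengths in m; the calibration is good to about 2 mm. A picture is of the moment at which its call begins: read the wrist's pose just before it. camera_params takes no time and is no camera call.
- order.close_job(): hands the job in, once; it reports no verdict.
The state is a dict: "t": time; "joint_pos": joint angles; "dq": joint speeds; "tau": joint torques, N m; "tcp_pos": TCP position; "tool_rot": TCP orientation; "force": force on the tool from outside, world axes, zero at the start; "ft_torque": the same for the moment, N m; "opening": finger opening in m.
Only numpy, scipy, OpenCV 4.12 (cv2) and the standard library are available. Lean on these libraries where they do the work, as an engineer would, in place of code of your own. Each camera call takes 0.05 s, during which the arm holds its last target.

### The job

Put the parts stripped from the instrument away, each in the white tray that already holds one of its kind: the loose fan flat beside the stored fan, both loose capacitors upright beside the stored capacitor, and the loose heat sink, still fins down, nested on the stored heat sink so that their fins slide between one another all the way home. Set every part down rather than dropping it, flat or upright on the tray floor, and leave the stored parts flat or upright in their own trays.

Things in the scene. Friction and masses are not known exactly. Their poses are not given: they have to be found in the camera images.
- fan: Loose square black cooling fan lying flat on the mat: 50 x 50 mm, 20 mm thick, round hub and blades in the frame; 45 g; origin at the centre of its underside, x and y parallel to its sides, z up
- capacitor_a: Loose can capacitor with screw terminals: a plain dark upright cylinder, 35 mm diameter, 60 mm tall, with two small metal terminals standing 5 mm higher on its top; 65 g; origin at the centre of its underside, z up; stands on the mat
- capacitor_b: The second loose capacitor, identical: can capacitor with screw terminals: a plain dark upright cylinder, 35 mm diameter, 60 mm tall, with two small metal terminals standing 5 mm higher on its top; 65 g; origin at the centre of its underside, z up; stands on the mat
- heat_sink: Loose bare aluminium heat sink, fins down on the mat, flat back uppermost: plate 60 (x) x 62 (y) x 10 mm, at 25 to 35 mm height; below it five fins 25 mm tall, 3 mm thick, round-tipped, along x over the full 60 mm, at y = -28, -14, 0, 14, 28 mm; 160 g; origin at the centre of its underside (fin tips), z up towards the flat back
- tray_fan: Fixed white open tray, 130 mm (its x) by 180 mm (its y), walls 4 mm thick and 22 mm high, floor 4 mm thick; origin at the centre of its underside on the table, z up. All three trays are alike; this one holds the stored fan near its +y end; the other end is empty
- tray_capacitor: Fixed white open tray, 130 mm (its x) by 180 mm (its y), walls 4 mm thick and 22 mm high, floor 4 mm thick; origin at the centre of its underside on the table, z up. All three trays are alike; this one holds the stored capacitor near its +y end; the rest is empty
- tray_sink: Fixed white open tray, 130 mm (its x) by 180 mm (its y), walls 4 mm thick and 22 mm high, floor 4 mm thick; origin at the centre of its underside on the table, z up. All three trays are alike; this one holds the stored heat sink near its middle
- stored_fan: A fan like the loose one (50 x 50 x 20 mm), lying flat and loose in the fan tray; origin at the centre of its underside
- stored_capacitor: A capacitor like the loose ones (35 mm diameter, 60 mm tall), standing loose in the capacitor tray; origin at the centre of its underside
- stored_sink: Like heat sink, loose in its tray, fins up: plate 50 (x) x 62 (y) x 10 mm, on it five fins 25 mm tall, 3 mm thick, along x at y = -28, -14, 0, 14, 28 mm; 135 g; origin at centre of its underside. The other's fins slide between its fins when parallel and offset half a pitch (7 mm in y, either way), 4 mm spare each side; fully home the other's fin tips rest on this plate, 10 mm above this origin
Not all that is in view belongs to the job. What is shaped like the heat_sink but purple is not meant.

How it is judged:
At the end, for the whole second after the job is handed in: Fan, both capacitors and all stored parts rest in their own trays, on the floor (6 mm), tilt under 0.12 rad. Loose heat sink nested fins down on the stored one: origin 5 to 15 mm above the stored one's, centres within 25 mm, fins parallel to 0.15 rad, tilt under 0.12. All at rest (0.02 m/s) (x of fan in the frame of tray_fan between -0.063 and 0.063 m and y of fan in the frame of tray_fan between -0.088 and 0.088 m and z of fan in the frame of tray_fan between -0.002 and 0.01 m and angle between each of fan, stored_fan, capacitor_a, capacitor_b, stored_capacitor, stored_sink, heat_sink's own z axis and vertical below 0.12 rad and linear speed of each of fan, stored_fan, capacitor_a, capacitor_b, stored_capacitor, stored_sink, heat_sink below 0.02 m/s and x of stored_fan in the frame of tray_fan between -0.063 and 0.063 m and y of stored_fan in the frame of tray_fan between -0.088 and 0.088 m and z of stored_fan in the frame of tray_fan between -0.002 and 0.01 m and x of capacitor_a in the frame of tray_capacitor between -0.063 and 0.063 m and y of capacitor_a in the frame of tray_capacitor between -0.088 and 0.088 m and z of capacitor_a in the frame of tray_capacitor between -0.002 and 0.01 m and x of capacitor_b in the frame of tray_capacitor between -0.063 and 0.063 m and y of capacitor_b in the frame of tray_capacitor between -0.088 and 0.088 m and z of capacitor_b in the frame of tray_capacitor between -0.002 and 0.01 m and x of stored_capacitor in the frame of tray_capacitor between -0.063 and 0.063 m and y of stored_capacitor in the frame of tray_capacitor between -0.088 and 0.088 m and z of stored_capacitor in the frame of tray_capacitor between -0.002 and 0.01 m and x of stored_sink in the frame of tray_sink between -0.063 and 0.063 m and y of stored_sink in the frame of tray_sink between -0.088 and 0.088 m and z of stored_sink in the frame of tray_sink between -0.002 and 0.01 m and z of heat_sink in the frame of stored_sink between 0.005 and 0.015 m and horizontal distance between heat_sink and stored_sink below 0.025 m and angle between the x axis of heat_sink and the x axis of stored_sink, either way round below 0.15 rad); the robot touches nothing.
It fails at once if the fan is dropped from more than about 4 cm (linear speed of fan above 0.9 m/s and contact force between fan and the fingers below 0.05 N).
It fails at once if the capacitor a is dropped from more than about 4 cm (linear speed of capacitor_a above 0.9 m/s and contact force between capacitor_a and the fingers below 0.05 N).
It fails at once if the capacitor b is dropped from more than about 4 cm (linear speed of capacitor_b above 0.9 m/s and contact force between capacitor_b and the fingers below 0.05 N).
It fails at once if the heat sink is dropped from more than about 4 cm (linear speed of heat_sink above 0.9 m/s and contact force between heat_sink and the fingers below 0.05 N).
It also fails if it takes over 93 s, if anything falls off the work surface, if the arm or the gripper's body presses on something with over 40 N, if the wrist force passes 120 N, or if a joint passes its speed limit or range.

## Working session

There is one attempt and no reset: what is moved stays moved. The work goes in short steps, Python scripts to look and compute and a tool call to move; the robot and the scene stay as the last step left them, time stands still between calls to the robot, and variables do not carry over. Pictures are saved under pics/ and viewed, and the job is handed in when it is done.

Besides the shell and the picture viewer there is one more tool, called after "Emit:" by a JSON object that holds its "op" and its "data". arm_command: Moves the arm, as the interface text tells. Its arguments: {"type":"object","properties":{"motion":{"type":"array"}},"required":["motion"]}

```bash
ls; mkdir -p pics; python3 - <<'E'
from rig import telemetry, eyes, order
import cv2,numpy as np
s=telemetry.get_state();print(s)
np.set_printoptions(precision=4,suppress=True)
for n in("top","side"):
    p,d=eyes.camera(n);cv2.imwrite(f"pics/{n}0.png",p[:,:,::-1]);np.savez(f"pics/{n}0.npz",p=p,d=d);print(n,eyes.camera_params(n),d.min(),d.max())
print(eyes.camera_params("wrist"))
E
```

```text
pics
{'t': 0.0, 'joint_pos': array([-1.41870599,  0.60014812, -0.00255513,  1.60011576,  0.00179984,
        0.94288155, -0.07981041]), 'dq': array([-0.0006563 , -0.00120718,  0.00023522, -0.00138391,  0.00078659,
        0.0020361 , -0.0006667 ]), 'tau': array([-7.17702696e-04, -7.65049338e+01,  1.49671141e+00, -2.52355063e+01,
       -5.23706304e-02,  1.67512929e-02,  1.66954483e-04]), 'tcp_pos': array([0.1643224 , 0.70558051, 0.17974826]), 'tool_rot': array([-3.58504634e-01, -3.12102718e+00,  2.43467219e-03]), 'force': array([-0.33683344, -0.74240708,  0.09057507]), 'ft_torque': array([-0.02270271,  0.00482987,  0.001917  ]), 'opening': 0.0929664427178235}
top {'camera_matrix': array([[537.1358,   0.    , 278.0343],
       [  0.    , 537.1358, 209.6593],
       [  0.    ,   0.    ,   1.    ]]), 'pose': array([[ 0.0232, -0.9845,  0.1738,  0.2258],
       [-0.9997, -0.0243, -0.0043,  0.0088],
       [ 0.0085, -0.1737, -0.9848,  1.4047],
       [ 0.    ,  0.    ,  0.    ,  1.    ]])} 0.0 2.0959194
side {'camera_matrix': array([[463.0012,   0.    , 273.142 ],
       [  0.    , 463.0012, 204.7826],
       [  0.    ,   0.    ,   1.    ]]), 'pose': array([[ 0.9581, -0.1592,  0.2382,  0.2348],
       [-0.2858, -0.4744,  0.8326, -0.7609],
       [-0.0196, -0.8658, -0.5   ,  0.5236],
       [ 0.    ,  0.    ,  0.    ,  1.    ]])} 0.0 2.8436682
{'camera_matrix': array([[318.7437,   0.    , 277.7744],
       [  0.    , 318.7437, 216.6926],
       [  0.    ,   0.    ,   1.    ]]), 'mount': array([[ 0.0005, -0.9595, -0.2816,  0.079 ],
       [ 1.    ,  0.0004,  0.0003,  0.0009],
       [-0.0002, -0.2816,  0.9595, -0.2042],
       [ 0.    ,  0.    ,  0.    ,  1.    ]])}
```

View pics/top0.png

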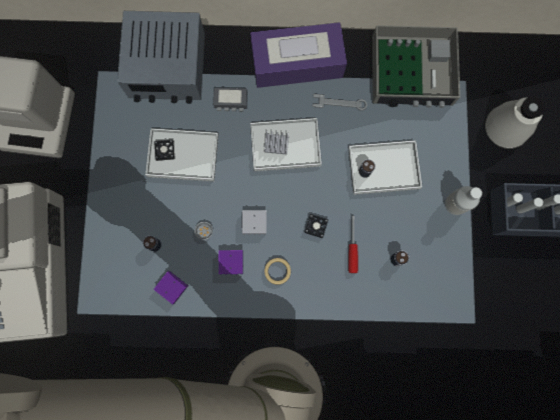

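View pics/side0.png

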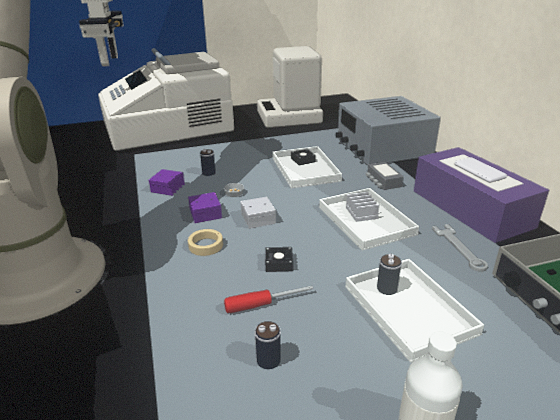

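```bash
cat > h.py <<'E'
import numpy as np,cv2
from rig import telemetry, eyes, order
np.set_printoptions(precision=4,suppress=True)
from scipy.spatial.transform import Rotation as R
def cloud(d,K,T):
    v,u=np.mgrid[:d.shape[0],:d.shape[1]]
    P=np.stack([(u-K[0,2])/K[0,0]*d,(v-K[1,2])/K[1,1]*d,d],-1)
    return P@T[:3,:3].T+T[:3,3]
def ray(u,v,z,K,T):
    r=T[:3,:3]@np.array([(u-K[0,2])/K[0,0],(v-K[1,2])/K[1,1],1]);return T[:3,3]+r*(z-T[2,3])/r[2]
def toolT():
    s=telemetry.get_state();T=np.eye(4);T[:3,:3]=R.from_rotvec(s['tool_rot']).as_matrix();T[:3,3]=s['tcp_pos'];return T
E
python3 - <<'E'
from h import *
z=np.load("pics/top0.npz");p=z['p'];d=z['d'];c=eyes.camera_params("top");C=cloud(d,c['camera_matrix'],c['pose'])
for n,u,v in [("mat",180,210),("capb",151,243),("sink",254,221),("fan",316,225),("capa",400,258),("scap",367,168),("sfan",165,150),("tf floor",195,160),("ts",305,145),("tc",400,170),("ssink",270,160),("mat2",430,200),("p1",171,287),("p2",231,262)]:
    print(n,C[v,u],p[v,u])
big=cv2.resize(p[110:300,120:440],None,fx=2.5,fy=2.5,interpolation=cv2.INTER_CUBIC);cv2.imwrite("pics/topbig.png",big[:,:,::-1])
# objects by height
Z=C[:,:,2]
hv=cv2.cvtColor(p,cv2.COLOR_RGB2HSV)
for n,(u0,v0,u1,v1) in dict(capb=(135,230,170,258),sink=(236,202,272,240),fan=(300,208,332,242),capa=(385,245,415,272),scap=(356,155,378,182),sfan=(154,137,178,162),ssink=(258,125,292,160)).items():
    z0=0.012 
    m=np.zeros(Z.shape,np.uint8);m[v0:v1,u0:u1]=(Z[v0:v1,u0:u1]>z0)
    P=C[m>0];print(n,len(P),"zmax",np.percentile(P[:,2],[50,95,99]),"min",P[:,:2].min(0),"max",P[:,:2].max(0),)
E
```

```text
mat [0.4661 0.2622 0.0017] [107 116 123]
capb [0.3704 0.3198 0.0594] [45 35 32]
sink [0.4357 0.0639 0.0392] [156 157 162]
fan [ 0.432  -0.0971  0.0202] [200 200 192]
capa [ 0.3473 -0.3047  0.0638] [70 62 57]
scap [ 0.5774 -0.2237  0.0623] [69 58 48]
sfan [0.6237 0.3073 0.0216] [175 178 170]
tf floor [0.602  0.2284 0.0079] [172 175 173]
ts [ 0.653  -0.0663  0.0024] [198 201 198]
tc [0.2258 0.0088 1.4047] [195 201 197]
ssink [0.6074 0.0274 0.007 ] [182 187 185]
mat2 [ 0.5092 -0.4014  0.0037] [109 118 126]
p1 [0.2629 0.2674 0.0384] [ 91  46 125]
p2 [0.3293 0.1191 0.0371] [ 93  47 127]
capb 213 zmax [0.0605 0.0665 0.0701] min [0.2258 0.0088] max [0.3902 0.3406]
sink 582 zmax [0.0354 0.0405 0.0424] min [0.2258 0.0088] max [0.4667 0.0937]
fan 269 zmax [0.0189 0.025  1.4047] min [ 0.2258 -0.1283] max [0.4615 0.0088]
capa 210 zmax [0.0598 0.0659 0.07  ] min [ 0.2258 -0.3294] max [0.3657 0.0088]
scap 225 zmax [0.0622 0.0706 1.4047] min [ 0.2258 -0.245 ] max [0.6171 0.0088]
sfan 320 zmax [0.0221 0.0283 0.0313] min [0.2258 0.0088] max [0.6536 0.3367]
ssink 393 zmax [0.0169 0.0421 0.1548] min [ 0.2258 -0.0286] max [0.6967 0.0613]
```

View pics/topbig.png

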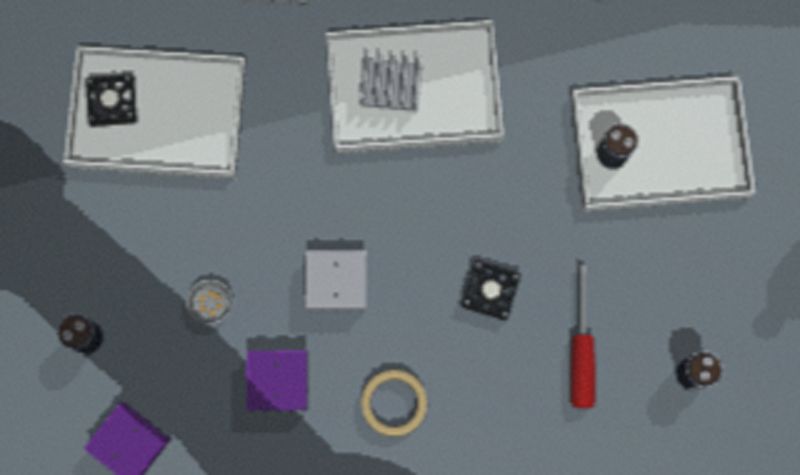

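```bash
python3 - <<'E'
from h import *
p=np.load("pics/side0.npz")['p']
b=cv2.resize(p[140:280,180:420],None,fx=3.3,fy=3.3,interpolation=cv2.INTER_CUBIC);cv2.imwrite("pics/sidebig.png",b[:,:,::-1])
# top: ray-cast centres at known heights
z=np.load("pics/top0.npz");p=z['p'];c=eyes.camera_params("top");K,T=c['camera_matrix'],c['pose']
hv=cv2.cvtColor(p,cv2.COLOR_RGB2HSV)
g=p.max(2)
def blob(n,u0,v0,u1,v1,lo,hi,zz):
    m=np.zeros(g.shape,np.uint8);m[v0:v1,u0:u1]=((g[v0:v1,u0:u1]>=lo)&(g[v0:v1,u0:u1]<=hi));m=cv2.morphologyEx(m,cv2.MORPH_CLOSE,np.ones((3,3)))
    cs=max(cv2.findContours(m,0,1)[0],key=cv2.contourArea)
    q=np.array([ray(x,y,zz,K,T)[:2] for x,y in cs[:,0]],np.float32)
    r=cv2.minAreaRect((q*1000));print(n,r)
blob("sink",236,202,272,240,135,220,.035)
blob("fan",302,208,332,242,0,75,.02)
for n,b in dict(tf=(140,120,222,186),ts=(244,112,328,176),tc=(342,136,428,198)).items(): blob(n,*b,150,255,.015)
E
```

```text
sink ((436.4412841796875, 64.19232940673828), (57.40686798095703, 62.20370864868164), 1.4125252962112427)
fan ((431.42449951171875, -95.18467712402344), (52.684635162353516, 54.31111145019531), 72.66759490966797)
tf ((617.0308227539062, 264.50274658203125), (181.5149383544922, 129.83265686035156), 87.64200592041016)
ts ((652.8361206054688, -12.88568115234375), (129.6902313232422, 181.96340942382812), 5.770330905914307)
tc ((596.23388671875, -280.5822448730469), (129.96633911132812, 181.3203125), 6.275771617889404)
```

View pics/sidebig.png

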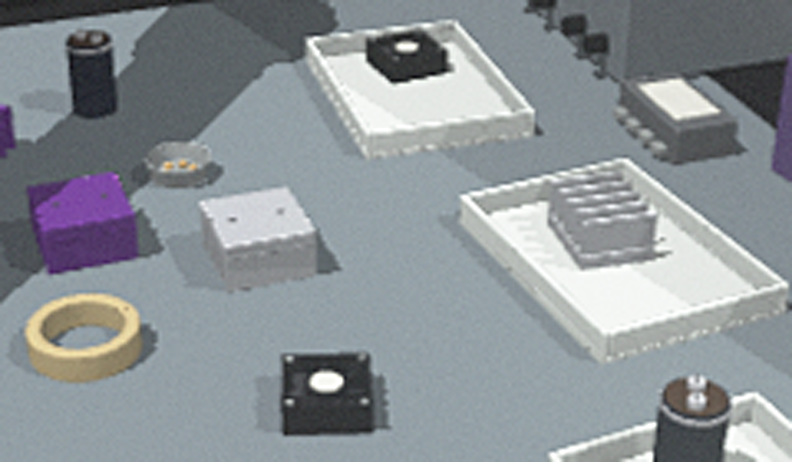

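```bash
cat >> h.py <<'E'
def go(x,y,z,yaw=0.0):
    """tool y at world angle yaw (deg); prints offset mm, delta_rot deg"""
    a=np.radians(yaw);Rt=np.array([[-np.sin(a),np.cos(a),0],[np.cos(a),np.sin(a),0],[0,0,-1]]).T
    Rt=np.column_stack([[-np.sin(a),np.cos(a),0],[np.cos(a),np.sin(a),0],[0,0,-1]])
    T=toolT();off=T[:3,:3].T@(np.array([x,y,z])-T[:3,3])*1000
    dr=np.degrees(R.from_matrix(T[:3,:3].T@Rt).as_rotvec())
    yw=np.degrees(np.arctan2(T[1,1],T[0,1]))
    print("tcp",T[:3,3],"yaw %.2f"%yw,"offset",np.round(off,1),"rot",np.round(dr,2),"rows",np.linalg.norm(off)/41.7,np.linalg.norm(dr)/7.16)
E
python3 - <<'E'
from h import *
z=np.load("pics/top0.npz");d=z['d'];c=eyes.camera_params("top");C=cloud(d,c['camera_matrix'],c['pose'])
P=C[130:350,0:75].reshape(-1,3);P=P[(P[:,2]>.03)&(P[:,2]<1)];print(np.percentile(P[:,2],[50,95,99.5]),P.min(0),P.max(0))
for v in range(190,340,30): print(C[v,10:70:12].round(2).tolist())
go(.30,.30,.28,55)
E
```

```text
[0.138  0.1971 0.2152] [0.1264 0.5241 0.0302] [0.6687 0.7406 0.219 ]
[[0.47, 0.62, 0.19], [0.47, 0.59, 0.19], [0.47, 0.57, 0.18], [0.49, 0.57, 0.11], [0.51, 0.59, -0.0]]
[[0.4, 0.61, 0.19], [0.4, 0.59, 0.19], [0.4, 0.56, 0.18], [0.41, 0.56, 0.12], [0.42, 0.56, 0.06]]
[[0.33, 0.61, 0.19], [0.33, 0.58, 0.19], [0.33, 0.56, 0.18], [0.34, 0.55, 0.12], [0.35, 0.55, 0.07]]
[[0.27, 0.61, 0.17], [0.27, 0.58, 0.17], [0.27, 0.55, 0.17], [0.27, 0.55, 0.11], [0.27, 0.54, 0.07]]
[[0.2, 0.61, 0.14], [0.2, 0.59, 0.14], [0.2, 0.56, 0.14], [0.2, 0.54, 0.11], [0.2, 0.53, 0.07]]
tcp [0.1644 0.7056 0.1798] yaw 76.89 offset [-224.1 -364.4  -99.6] rot [-0.08  0.02 21.89] rows 10.533743571357991 3.057711206829966
```

```bash
python3 - <<'E'
from h import *
go(.366,.316,.33,41)
E
```

```text
tcp [0.1644 0.7056 0.1798] yaw 76.89 offset [-284.8 -333.9 -149.7] rot [-0.08  0.03 35.89] rows 11.11951785595125 5.013009816338907
```

Emit:
{"op": "arm_command", "data": {"motion": [{"offset": [0, 0, -75], "delta_rot": [0, 0, 0], "gripper": 93}, {"offset": [0, 0, -150], "delta_rot": [0, 0, 0], "gripper": 93}, {"offset": [0, 0, -150], "delta_rot": [0, 0, 0], "gripper": 93}, {"offset": [0, 0, -150], "delta_rot": [0, 0, 0], "gripper": 93}, {"offset": [-142, -167, -150], "delta_rot": [0, 0, 18], "gripper": 93}, {"offset": [-285, -334, -150], "delta_rot": [0, 0, 36], "gripper": 93}, {"offset": [-285, -334, -150], "delta_rot": [0, 0, 36], "gripper": 93}, {"offset": [-285, -334, -150], "delta_rot": [0, 0, 36], "gripper": 93}, {"offset": [-285, -334, -150], "delta_rot": [0, 0, 36], "gripper": 93}, {"offset": [-285, -334, -150], "delta_rot": [0, 0, 36], "gripper": 93}]}}

```text
t: 0.93
tcp_pos: [0.2798, 0.4819, 0.3303]
tool_rot: [-1.317, -2.852, 0.001]
force: [0.4, 0.3, 0.1]
opening: 0.0933
```

```bash
python3 - <<'E'
from h import *
go(.366,.316,.18,41)
E
```

```text
tcp [0.2798 0.4819 0.3303] yaw 40.43 offset [-182.2  -41.9  150.4] rot [-0.02  0.01 -0.57] rows 5.75329485449091 0.07906422493032197
```

Emit:
{"op": "arm_command", "data": {"motion": [{"offset": [-182, -42, 150], "delta_rot": [0, 0, 0], "gripper": 93}, {"offset": [-182, -42, 150], "delta_rot": [0, 0, 0], "gripper": 93}, {"offset": [-182, -42, 150], "delta_rot": [0, 0, 0], "gripper": 93}, {"offset": [-182, -42, 150], "delta_rot": [0, 0, 0], "gripper": 93}, {"offset": [-182, -42, 150], "delta_rot": [0, 0, 0], "gripper": 93}, {"offset": [-182, -42, 150], "delta_rot": [0, 0, 0], "gripper": 93}, {"offset": [-182, -42, 150], "delta_rot": [0, 0, 0], "gripper": 93}, {"offset": [-182, -42, 150], "delta_rot": [0, 0, 0], "gripper": 93}]}}

```text
t: 1.6
tcp_pos: [0.3668, 0.3174, 0.1798]
tool_rot: [-1.31, -2.855, 0.004]
force: [0.1, 1.0, -0.3]
opening: 0.0932
```

```bash
cat >> h.py <<'E'
def look(n):
    Tt=toolT();p,d=eyes.camera("wrist");c=eyes.camera_params("wrist");T=Tt@c['mount']
    cv2.imwrite(f"pics/{n}.png",p[:,:,::-1]);np.savez(f"pics/{n}.npz",p=p,d=d,K=c['camera_matrix'],T=T);return p,d,c['camera_matrix'],T
def load(n):
    z=np.load(f"pics/{n}.npz");return z['p'],z['d'],z['K'],z['T']
E
python3 - <<'E'
from h import *
print(telemetry.get_state()['dq']);look("w1")
E
```

```text
[-0.0339 -0.0185 -0.0224 -0.0449 -0.0005  0.0119 -0.0162]
```

View pics/w1.png

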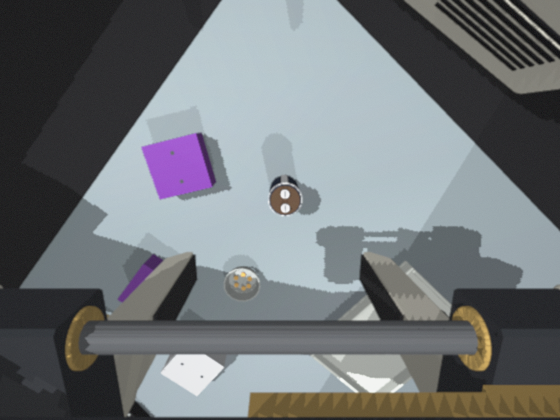

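```bash
python3 - <<'E'
from h import *
p,d,K,T=load("w1")
hv=cv2.cvtColor(p,cv2.COLOR_RGB2HSV)
m=np.zeros(d.shape,np.uint8);s=(slice(165,230),slice(255,315))
print(p[205,275],p[185,285])
m[s]=((hv[s][:,:,0]<25)|(hv[s][:,:,0]>170))&(hv[s][:,:,1]>50)
m=cv2.morphologyEx(m,cv2.MORPH_CLOSE,np.ones((9,9)))
c=max(cv2.findContours(m,0,1)[0],key=cv2.contourArea);(e,r)=cv2.minEnclosingCircle(c);print(e,r,ray(*e,.06,K,T), ray(e[0]+r,e[1],.06,K,T)-ray(e[0]-r,e[1],.06,K,T))
C=cloud(d,K,T);P=C[m>0];print(np.median(P,0))
x,y,_=ray(*e,.06,K,T)
go(x,y,.024,41)
E
```

```text
[114  90  73] [87 83 86]
(284.75, 199.5) 14.46773624420166 [0.3705 0.3246 0.06  ] [0.0228 0.0197 0.    ]
[0.3704 0.3246 0.0609]
tcp [0.3668 0.3191 0.1806] yaw 40.84 offset [  1.7   6.5 156.6] rot [-0.03 -0.   -0.16] rows 3.7590312128033525 0.023151393865173387
```

Emit:
{"op": "arm_command", "data": {"motion": [{"offset": [2, 6, 40], "delta_rot": [0, 0, 0], "gripper": 93}, {"offset": [2, 6, 80], "delta_rot": [0, 0, 0], "gripper": 93}, {"offset": [2, 6, 110], "delta_rot": [0, 0, 0], "gripper": 93}, {"offset": [2, 6, 140], "delta_rot": [0, 0, 0], "gripper": 93}, {"offset": [2, 6, 156], "delta_rot": [0, 0, 0], "gripper": 93}, {"offset": [2, 6, 156], "delta_rot": [0, 0, 0], "gripper": 93}, {"offset": [2, 6, 156], "delta_rot": [0, 0, 0], "gripper": 93}, {"offset": [2, 6, 156], "delta_rot": [0, 0, 0], "gripper": 25}, {"offset": [2, 6, 156], "delta_rot": [0, 0, 0], "gripper": 25}, {"offset": [2, 6, 156], "delta_rot": [0, 0, 0], "gripper": 25}]}}

```text
t: 2.48
tcp_pos: [0.3705, 0.3254, 0.026]
tool_rot: [1.305, 2.857, 0.004]
force: [-0.4, -0.5, 0.2]
opening: 0.0776
```

Emit:
{"op": "arm_command", "data": {"motion": [{"offset": [0, 0, 0], "delta_rot": [0, 0, 0], "gripper": 25}, {"offset": [0, 0, 0], "delta_rot": [0, 0, 0], "gripper": 25}, {"offset": [0, 0, 0], "delta_rot": [0, 0, 0], "gripper": 25}, {"offset": [0, 0, 0], "delta_rot": [0, 0, 0], "gripper": 25}]}}

```text
t: 2.82
tcp_pos: [0.37, 0.3245, 0.0249]
tool_rot: [1.305, 2.857, 0.001]
force: [-1.5, 0.1, -0.7]
opening: 0.051
```

Emit:
{"op": "arm_command", "data": {"motion": [{"offset": [0, 0, 0], "delta_rot": [0, 0, 0], "gripper": 25}, {"offset": [0, 0, 0], "delta_rot": [0, 0, 0], "gripper": 25}, {"offset": [0, 0, 0], "delta_rot": [0, 0, 0], "gripper": 25}, {"offset": [0, 0, 0], "delta_rot": [0, 0, 0], "gripper": 25}, {"offset": [0, 0, 0], "delta_rot": [0, 0, 0], "gripper": 25}, {"offset": [0, 0, -20], "delta_rot": [0, 0, 0], "gripper": 25}, {"offset": [0, 0, -60], "delta_rot": [0, 0, 0], "gripper": 25}, {"offset": [0, 0, -100], "delta_rot": [0, 0, 0], "gripper": 25}, {"offset": [0, 0, -130], "delta_rot": [0, 0, 0], "gripper": 25}, {"offset": [0, 0, -130], "delta_rot": [0, 0, 0], "gripper": 25}]}}

```text
t: 3.65
tcp_pos: [0.372, 0.3262, 0.1598]
tool_rot: [1.305, 2.855, 0.012]
force: [-0.0, 0.7, -0.3]
opening: 0.025
```

```bash
python3 - <<'E'
from h import *
look("w2")
E
```

```text
(no output)
```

View pics/w2.png

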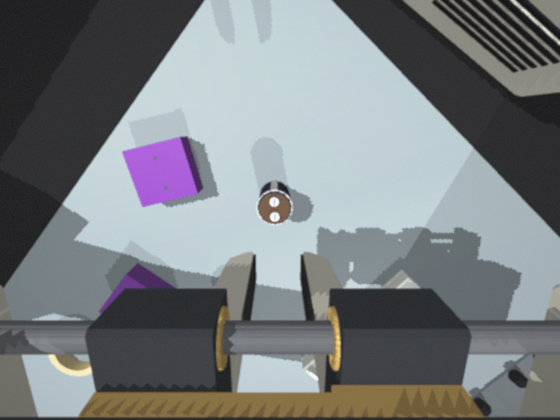

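```bash
cat >> h.py <<'E'
def capfind(p,d,K,T,box,zt=.06):
    u0,v0,u1,v1=box;hv=cv2.cvtColor(p,cv2.COLOR_RGB2HSV);m=np.zeros(d.shape,np.uint8);s=(slice(v0,v1),slice(u0,u1))
    m[s]=((hv[s][:,:,0]<25)|(hv[s][:,:,0]>170))&(hv[s][:,:,1]>50)
    m=cv2.morphologyEx(m,cv2.MORPH_CLOSE,np.ones((9,9)))
    c=max(cv2.findContours(m,0,1)[0],key=cv2.contourArea);(e,r)=cv2.minEnclosingCircle(c);C=cloud(d,K,T)
    print("cap px",e,r,"ray",ray(*e,zt,K,T),"depth",np.median(C[m>0],0));return ray(*e,zt,K,T)
E
python3 - <<'E'
from h import *
p,d,K,T=load("w2");capfind(p,d,K,T,(250,180,300,235))
p,d=eyes.camera("top");cv2.imwrite("pics/top1.png",p[:,:,::-1]);c=eyes.camera_params("top")
p,d=eyes.camera("side");cv2.imwrite("pics/side1.png",p[:,:,::-1])
E
```

```text
cap px (274.10614013671875, 207.68435668945312) 15.342901229858398 ray [0.3705 0.3244 0.06  ] depth [0.3703 0.3247 0.0608]
```

View pics/side1.png

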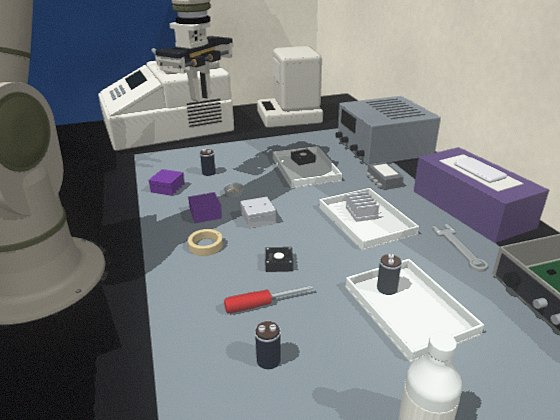

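View pics/top1.png

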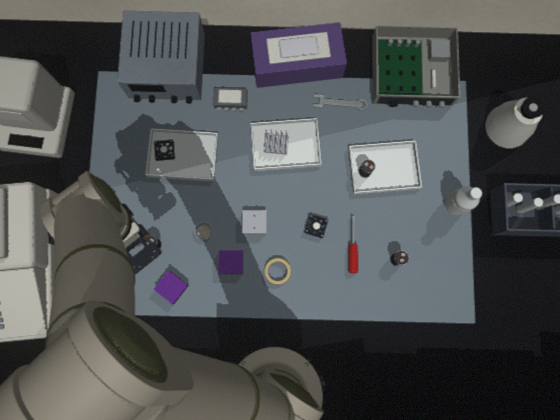

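```bash
python3 - <<'E'
from h import *
c=eyes.camera_params("side");K,T=c['camera_matrix'],c['pose']
def pr(q):
    r=T[:3,:3].T@(np.array(q)-T[:3,3]);return (K@(r/r[2]))[:2]
t=toolT();print(t[:3,3],pr(t[:3,3]),pr([.3705,.3244,.06]),pr([.3705,.3244,.0]),telemetry.get_state()['tool_rot'])
p=cv2.imread("pics/side1.png");b=cv2.resize(p[0:200,120:300],None,fx=3,fy=3,interpolation=cv2.INTER_CUBIC);cv2.imwrite("pics/s1b.png",b)
E
```

```text
[0.3697 0.3245 0.1547] [201.3408 115.1331] [205.3017 151.2427] [207.4543 172.6642] [1.305  2.8577 0.001 ]
```

View pics/s1b.png

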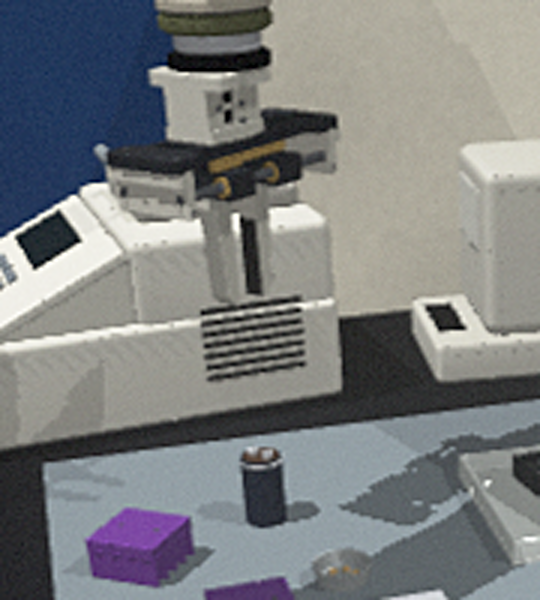

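```bash
python3 - <<'E'
from h import *
M=eyes.camera_params("wrist")['mount']
for n in("w1","w2"):
    p,d,K,T=load(n);C=cloud(d,K,M)
    s=C[240:330]; m=(s[:,:,2]>-.12)&(s[:,:,2]<.03)&(abs(s[:,:,1])<.07)&(abs(s[:,:,0])<.03)&(d[240:330]>0)
    P=s[m];print(n,len(P),np.percentile(P[:,2],[50,90,98,99.5,100]),P[P[:,2]>np.percentile(P[:,2],95)][::8])
E
```

```text
w1 6956 [-0.0781 -0.0501 -0.041  -0.0389 -0.0377] [[ 0.0104 -0.0519 -0.0389]
 [ 0.0102 -0.0476 -0.0384]
 [ 0.0104  0.0519 -0.039 ]
 [ 0.0103 -0.0499 -0.0402]
 [ 0.01    0.0491 -0.0393]
 [ 0.0103  0.0533 -0.0401]
 [ 0.0109 -0.0508 -0.0429]
 [ 0.0093 -0.0475 -0.0391]
 [ 0.0102  0.0491 -0.0413]
 [ 0.0106  0.0532 -0.0421]
 [ 0.0107 -0.0543 -0.0438]
 [ 0.0105 -0.0501 -0.0435]
 [ 0.0085 -0.0471 -0.0388]
 [ 0.0104  0.0491 -0.0432]
 [ 0.0108  0.0532 -0.0441]
 [ 0.01   -0.0572 -0.0435]
 [ 0.0103 -0.0509 -0.0443]
 [ 0.0088 -0.0465 -0.0409]
 [ 0.0104  0.0488 -0.0444]
 [ 0.0104  0.0536 -0.0446]
 [ 0.0097 -0.0516 -0.0443]
 [ 0.007   0.0468 -0.0381]
 [ 0.0091 -0.0462 -0.0442]
 [ 0.0089  0.048  -0.0437]
 [ 0.0074  0.047  -0.0417]
 [ 0.0066  0.0466 -0.0413]
 [ 0.0056  0.0469 -0.0403]
 [ 0.0048  0.0471 -0.0398]
 [ 0.006   0.0471 -0.0439]
 [ 0.0034 -0.0463 -0.0409]
 [ 0.0023  0.0467 -0.0398]
 [ 0.0021  0.0471 -0.0407]
 [ 0.0013 -0.0463 -0.0417]
 [-0.001  -0.0462 -0.0382]
 [-0.0017 -0.0463 -0.0379]
 [-0.0023 -0.0464 -0.038 ]
 [-0.0027  0.0469 -0.0384]
 [-0.0022  0.0468 -0.0407]
 [-0.0021  0.047  -0.042
[... 164 characters left out ...]
-0.0414 -0.0395 -0.0376] [[ 0.0102 -0.0179 -0.0385]
 [ 0.0104  0.0145 -0.0388]
 [ 0.0105 -0.0194 -0.0407]
 [ 0.0105 -0.0149 -0.0405]
 [ 0.0106  0.0171 -0.0407]
 [ 0.0101 -0.0199 -0.0411]
 [ 0.0103 -0.0154 -0.0414]
 [ 0.0091  0.014  -0.0388]
 [ 0.0102  0.0182 -0.0412]
 [ 0.0104 -0.0213 -0.0432]
 [ 0.0107 -0.0157 -0.0439]
 [ 0.009   0.0128 -0.04  ]
 [ 0.0101  0.017  -0.0425]
 [ 0.0104  0.0213 -0.0431]
 [ 0.0099 -0.018  -0.0435]
 [ 0.0086  0.0128 -0.0403]
 [ 0.0104  0.0211 -0.0444]
 [ 0.0089  0.0137 -0.0424]
 [ 0.0085  0.0137 -0.0429]
 [ 0.0057  0.0128 -0.0405]
 [ 0.004   0.0127 -0.0422]
 [ 0.0011  0.0129 -0.0413]
 [-0.0007  0.0128 -0.0425]
 [-0.003  -0.0122 -0.044 ]
 [-0.0062  0.0128 -0.0439]]
```

```bash
sed -i 's/np.array(\[x,y,z\])-T\[:3,3\]/np.array([x,y,z-0.038])-T[:3,3]/' h.py; grep -n 0.038 h.py; python3 - <<'E'
from h import *
go(.3705,.3245,.024,41)
E
```

```text
17:    T=toolT();off=T[:3,:3].T@(np.array([x,y,z-0.038])-T[:3,3])*1000
tcp [0.3697 0.3245 0.1547] yaw 40.91 offset [ -0.5   0.5 168.7] rot [ 0.03 -0.01 -0.09] rows 4.045167418831144 0.013244510564761067
```

Emit:
{"op": "arm_command", "data": {"motion": [{"offset": [0, 0, 20], "delta_rot": [0, 0, 0], "gripper": 70}, {"offset": [0, 0, 40], "delta_rot": [0, 0, 0], "gripper": 70}, {"offset": [0, 0, 60], "delta_rot": [0, 0, 0], "gripper": 70}, {"offset": [0, 0, 80], "delta_rot": [0, 0, 0], "gripper": 70}, {"offset": [0, 0, 95], "delta_rot": [0, 0, 0], "gripper": 70}, {"offset": [0, 0, 95], "delta_rot": [0, 0, 0], "gripper": 70}, {"offset": [0, 0, 115], "delta_rot": [0, 0, 0], "gripper": 70}, {"offset": [0, 0, 140], "delta_rot": [0, 0, 0], "gripper": 70}, {"offset": [0, 0, 160], "delta_rot": [0, 0, 0], "gripper": 70}, {"offset": [0, 0, 168], "delta_rot": [0, 0, 0], "gripper": 70}]}}

```text
t: 4.63
tcp_pos: [0.369, 0.3235, -0.0156]
tool_rot: [-1.305, -2.856, 0.005]
force: [0.6, -0.3, 0.2]
opening: 0.0696
```

Emit:
{"op": "arm_command", "data": {"motion": [{"offset": [0, 0, 0], "delta_rot": [0, 0, 0], "gripper": 25}, {"offset": [0, 0, 0], "delta_rot": [0, 0, 0], "gripper": 25}, {"offset": [0, 0, 0], "delta_rot": [0, 0, 0], "gripper": 25}, {"offset": [0, 0, 0], "delta_rot": [0, 0, 0], "gripper": 25}, {"offset": [0, 0, 0], "delta_rot": [0, 0, 0], "gripper": 25}, {"offset": [0, 0, 0], "delta_rot": [0, 0, 0], "gripper": 25}, {"offset": [0, 0, 0], "delta_rot": [0, 0, 0], "gripper": 25}, {"offset": [0, 0, 0], "delta_rot": [0, 0, 0], "gripper": 25}]}}

```text
t: 5.3
tcp_pos: [0.3702, 0.3248, -0.0127]
tool_rot: [1.305, 2.857, 0.002]
force: [-0.3, 0.1, 7.8]
opening: 0.0333
```

Emit:
{"op": "arm_command", "data": {"motion": [{"offset": [0, 0, -15], "delta_rot": [0, 0, 0], "gripper": 25}, {"offset": [0, 0, -40], "delta_rot": [0, 0, 0], "gripper": 25}, {"offset": [0, 0, -75], "delta_rot": [0, 0, 0], "gripper": 25}, {"offset": [0, 0, -110], "delta_rot": [0, 0, 0], "gripper": 25}, {"offset": [0, 0, -130], "delta_rot": [0, 0, 0], "gripper": 25}, {"offset": [0, 0, -130], "delta_rot": [0, 0, 0], "gripper": 25}]}}

```text
t: 5.8
tcp_pos: [0.3714, 0.3258, 0.1206]
tool_rot: [1.305, 2.856, 0.01]
force: [0.7, 0.0, -0.4]
opening: 0.0333
```

```bash
python3 - <<'E'
from h import *
go(.602,-.335,.155,6)
c=eyes.camera_params("top");z=np.load("pics/top0.npz");p,d=z['p'],z['d'];K,T=c['camera_matrix'],c['pose']
capfind(p,d,K,T,(357,158,378,180),.064)
capfind(p,d,K,T,(390,248,412,268),.06)
C=cloud(d,K,T);P=C[175:225,440:490].reshape(-1,3);P=P[(P[:,2]>.05)&(P[:,2]<.4)];print(P.min(0),P.max(0))
look("w3")
E
```

```text
tcp [0.3714 0.3258 0.1206] yaw 40.88 offset [-650.5 -258.2    1.3] rot [ 0.34 -0.17 34.88] rows 16.784572443601494 4.8720751168881895
cap px (368.0652160644531, 165.71739196777344) 5.225186824798584 ray [ 0.583  -0.2262  0.064 ] depth [ 0.5814 -0.2261  0.0651]
cap px (401.7173767089844, 257.10870361328125) 5.786553859710693 ray [ 0.35 -0.31  0.06] depth [ 0.3478 -0.3082  0.062 ]
[ 0.4702 -0.4969  0.05  ] [ 0.5301 -0.4384  0.159 ]
```

View pics/w3.png

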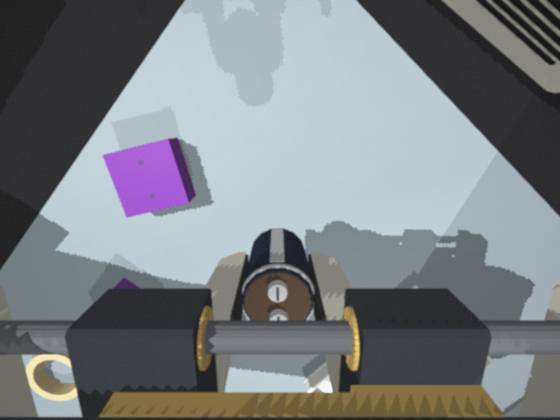

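Emit:
{"op": "arm_command", "data": {"motion": [{"offset": [-650, -258, 0], "delta_rot": [0, 0, 35], "gripper": 25}, {"offset": [-650, -258, 0], "delta_rot": [0, 0, 35], "gripper": 25}, {"offset": [-650, -258, 0], "delta_rot": [0, 0, 35], "gripper": 25}, {"offset": [-650, -258, 0], "delta_rot": [0, 0, 35], "gripper": 25}, {"offset": [-650, -258, 0], "delta_rot": [0, 0, 35], "gripper": 25}, {"offset": [-650, -258, 0], "delta_rot": [0, 0, 35], "gripper": 25}, {"offset": [-650, -258, 0], "delta_rot": [0, 0, 35], "gripper": 25}, {"offset": [-650, -258, 0], "delta_rot": [0, 0, 35], "gripper": 25}, {"offset": [-650, -258, 0], "delta_rot": [0, 0, 35], "gripper": 25}, {"offset": [-650, -258, 0], "delta_rot": [0, 0, 35], "gripper": 25}]}}

```text
t: 6.68
tcp_pos: [0.5068, -0.071, 0.1153]
tool_rot: [-2.103, -2.332, 0.002]
force: [0.7, 0.8, -0.8]
opening: 0.0336
```

```bash
python3 - <<'E'
from h import *
go(.602,-.335,.155,6)
E
```

```text
tcp [ 0.5068 -0.071   0.1153] yaw 5.90 offset [-272.4   67.6   -1.9] rot [-0.12 -0.01 -0.1 ] rows 6.731429598221205 0.021343110668298373
```

Emit:
{"op": "arm_command", "data": {"motion": [{"offset": [-272, 68, 0], "delta_rot": [0, 0, 0], "gripper": 25}, {"offset": [-272, 68, 0], "delta_rot": [0, 0, 0], "gripper": 25}, {"offset": [-272, 68, 0], "delta_rot": [0, 0, 0], "gripper": 25}, {"offset": [-272, 68, 0], "delta_rot": [0, 0, 0], "gripper": 25}, {"offset": [-272, 68, 0], "delta_rot": [0, 0, 0], "gripper": 25}, {"offset": [-272, 68, 0], "delta_rot": [0, 0, 0], "gripper": 25}, {"offset": [-272, 68, 0], "delta_rot": [0, 0, 0], "gripper": 25}, {"offset": [-272, 68, 0], "delta_rot": [0, 0, 0], "gripper": 25}, {"offset": [-272, 68, 0], "delta_rot": [0, 0, 0], "gripper": 25}]}}

```text
t: 7.43
tcp_pos: [0.6016, -0.3342, 0.1143]
tool_rot: [-2.106, -2.328, 0.002]
force: [-0.0, 0.2, -2.1]
opening: 0.0336
```

```bash
python3 - <<'E'
from h import *
look("w4")
go(.602,-.335,.030,6)
E
```

```text
tcp [ 0.6017 -0.3321  0.1145] yaw 5.84 offset [ -3.2   0.4 122.5] rot [-0.14 -0.11 -0.16] rows 2.9393343770123326 0.03389237451687301
```

View pics/w4.png

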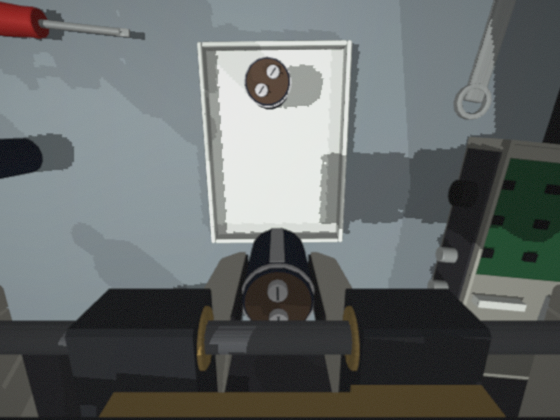

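```bash
python3 - <<'E'
from h import *
p,d,K,T=load("w4")
for u,v in [(199,43),(350,41),(343,241),(213,242)]: print(ray(u,v,.022,K,T))
capfind(p,d,K,T,(240,50,295,115),.064)
q=np.linalg.inv(T)@[.602,-.335,.004,1];print(K@(q[:3]/q[2]))
E
```

```text
[ 0.5212 -0.1976  0.022 ]
[ 0.6466 -0.1835  0.022 ]
[ 0.6687 -0.36    0.022 ]
[ 0.5406 -0.374   0.022 ]
cap px (267.0, 80.86363983154297) 22.22663116455078 ray [ 0.5824 -0.226   0.064 ] depth [ 0.5826 -0.2261  0.0646]
[278.511  205.5946   1.    ]
```

Emit:
{"op": "arm_command", "data": {"motion": [{"offset": [-3, 0, 35], "delta_rot": [0, 0, 0], "gripper": 25}, {"offset": [-3, 0, 70], "delta_rot": [0, 0, 0], "gripper": 25}, {"offset": [-3, 0, 95], "delta_rot": [0, 0, 0], "gripper": 25}, {"offset": [-3, 0, 108], "delta_rot": [0, 0, 0], "gripper": 25}, {"offset": [-3, 0, 115], "delta_rot": [0, 0, 0], "gripper": 25}, {"offset": [-3, 0, 119], "delta_rot": [0, 0, 0], "gripper": 25}, {"offset": [-3, 0, 121], "delta_rot": [0, 0, 0], "gripper": 25}, {"offset": [-3, 0, 122], "delta_rot": [0, 0, 0], "gripper": 25}, {"offset": [-3, 0, 122], "delta_rot": [0, 0, 0], "gripper": 25}, {"offset": [-3, 0, 122], "delta_rot": [0, 0, 0], "gripper": 25}]}}

```text
t: 8.32
tcp_pos: [0.6037, -0.3358, -0.0042]
tool_rot: [2.103, 2.332, 0.001]
force: [0.4, 0.2, -1.9]
opening: 0.0333
```

Emit:
{"op": "arm_command", "data": {"motion": [{"offset": [0, 0, 2], "delta_rot": [0, 0, 0], "gripper": 25}, {"offset": [0, 0, 4], "delta_rot": [0, 0, 0], "gripper": 25}, {"offset": [0, 0, 4], "delta_rot": [0, 0, 0], "gripper": 25}]}}

```text
t: 8.57
tcp_pos: [0.6035, -0.3357, -0.0086]
tool_rot: [2.104, 2.332, 0.001]
force: [-0.8, 1.9, 5.2]
opening: 0.0337
```

Emit:
{"op": "arm_command", "data": {"motion": [{"offset": [0, 0, 0], "delta_rot": [0, 0, 0], "gripper": 60}, {"offset": [0, 0, 0], "delta_rot": [0, 0, 0], "gripper": 60}, {"offset": [0, 0, 0], "delta_rot": [0, 0, 0], "gripper": 60}, {"offset": [0, 0, 0], "delta_rot": [0, 0, 0], "gripper": 60}, {"offset": [0, 0, -25], "delta_rot": [0, 0, 0], "gripper": 70}, {"offset": [0, 0, -60], "delta_rot": [0, 0, 0], "gripper": 70}, {"offset": [0, 0, -100], "delta_rot": [0, 0, 0], "gripper": 70}, {"offset": [0, 0, -140], "delta_rot": [0, 0, 0], "gripper": 70}, {"offset": [0, 0, -140], "delta_rot": [0, 0, 0], "gripper": 70}]}}

```text
t: 9.32
tcp_pos: [0.6064, -0.3382, 0.1385]
tool_rot: [2.098, 2.324, 0.004]
force: [0.7, -1.5, 0.2]
opening: 0.0696
```

```bash
python3 - <<'E'
from h import *
look("w5")
go(.35,-.308,.18,-20)
E
```

```text
tcp [ 0.6054 -0.3371  0.1352] yaw 5.88 offset [  55.1 -251.    -8.6] rot [ 0.42  0.14 25.88] rows 6.165945606724928 3.6145119135762793
```

View pics/w5.png

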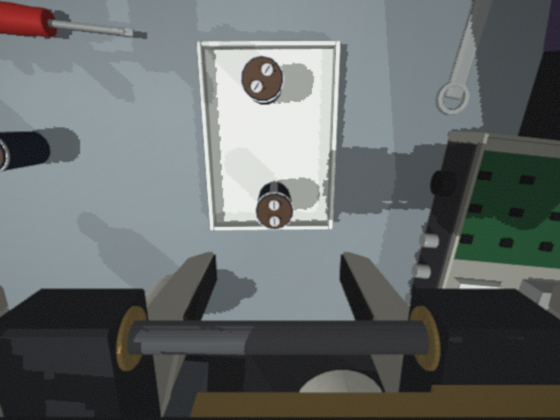

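Emit:
{"op": "arm_command", "data": {"motion": [{"offset": [55, -251, -8], "delta_rot": [0, 0, 26], "gripper": 70}, {"offset": [55, -251, -8], "delta_rot": [0, 0, 26], "gripper": 70}, {"offset": [55, -251, -8], "delta_rot": [0, 0, 26], "gripper": 70}, {"offset": [55, -251, -8], "delta_rot": [0, 0, 26], "gripper": 70}, {"offset": [55, -251, -8], "delta_rot": [0, 0, 26], "gripper": 70}, {"offset": [55, -251, -8], "delta_rot": [0, 0, 26], "gripper": 70}, {"offset": [55, -251, -8], "delta_rot": [0, 0, 26], "gripper": 70}, {"offset": [55, -251, -8], "delta_rot": [0, 0, 26], "gripper": 70}, {"offset": [55, -251, -8], "delta_rot": [0, 0, 26], "gripper": 70}]}}

```text
t: 10.12
tcp_pos: [0.3485, -0.3068, 0.1385]
tool_rot: [2.575, 1.799, 0.001]
force: [0.8, 0.0, 0.8]
opening: 0.0702
```

```bash
python3 - <<'E'
from h import *
p,d,K,T=look("w6")
print(T[:3,3])
x,y,_=capfind(p,d,K,T,(240,150,340,260),.06)
go(x,y,.024,-20)
E
```

```text
[ 0.3747 -0.2322  0.3427]
cap px (279.8432922363281, 215.78358459472656) 16.39484214782715 ray [ 0.3488 -0.3098  0.06  ] depth [ 0.3488 -0.3079  0.0606]
tcp [ 0.3493 -0.3069  0.1385] yaw -20.06 offset [ -2.8   0.3 152.5] rot [ 0.05  0.02 -0.06] rows 3.657370437616905 0.011246394360330396
```

View pics/w6.png

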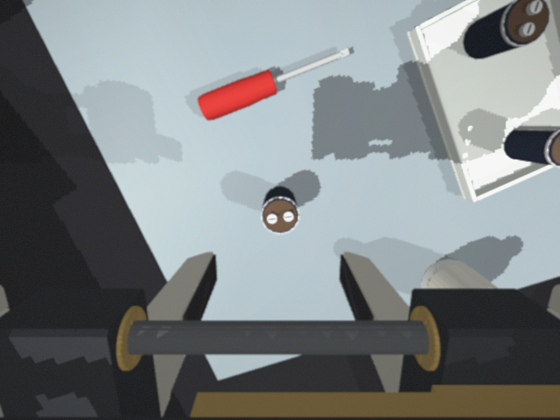

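Capacitor A's top is at (280,216), centred under the open jaws. I'll descend and grip.

Emit:
{"op": "arm_command", "data": {"motion": [{"offset": [-2, 0, 40], "delta_rot": [0, 0, 0], "gripper": 70}, {"offset": [-2, 0, 80], "delta_rot": [0, 0, 0], "gripper": 70}, {"offset": [-2, 0, 115], "delta_rot": [0, 0, 0], "gripper": 70}, {"offset": [-2, 0, 140], "delta_rot": [0, 0, 0], "gripper": 70}, {"offset": [-2, 0, 152], "delta_rot": [0, 0, 0], "gripper": 70}, {"offset": [-2, 0, 152], "delta_rot": [0, 0, 0], "gripper": 70}, {"offset": [-2, 0, 152], "delta_rot": [0, 0, 0], "gripper": 25}, {"offset": [-2, 0, 152], "delta_rot": [0, 0, 0], "gripper": 25}, {"offset": [-2, 0, 152], "delta_rot": [0, 0, 0], "gripper": 25}, {"offset": [-2, 0, 152], "delta_rot": [0, 0, 0], "gripper": 25}]}}

```text
t: 11.0
tcp_pos: [0.3481, -0.3088, -0.0124]
tool_rot: [2.573, 1.799, 0.001]
force: [-0.4, 0.0, 0.6]
opening: 0.0477
```

Emit:
{"op": "arm_command", "data": {"motion": [{"offset": [0, 0, 0], "delta_rot": [0, 0, 0], "gripper": 25}, {"offset": [0, 0, 0], "delta_rot": [0, 0, 0], "gripper": 25}, {"offset": [0, 0, 0], "delta_rot": [0, 0, 0], "gripper": 25}, {"offset": [0, 0, 0], "delta_rot": [0, 0, 0], "gripper": 25}]}}

```text
t: 11.33
tcp_pos: [0.3479, -0.3087, -0.0127]
tool_rot: [2.574, 1.799, 0.001]
force: [0.9, 0.3, 8.1]
opening: 0.0337
```

Emit:
{"op": "arm_command", "data": {"motion": [{"offset": [0, 0, -15], "delta_rot": [0, 0, 0], "gripper": 25}, {"offset": [0, 0, -40], "delta_rot": [0, 0, 0], "gripper": 25}, {"offset": [0, 0, -75], "delta_rot": [0, 0, 0], "gripper": 25}, {"offset": [0, 0, -110], "delta_rot": [0, 0, 0], "gripper": 25}, {"offset": [0, 0, -125], "delta_rot": [0, 0, 0], "gripper": 25}, {"offset": [0, 0, -125], "delta_rot": [0, 0, 0], "gripper": 25}]}}

```text
t: 11.83
tcp_pos: [0.3484, -0.3093, 0.1147]
tool_rot: [2.571, 1.797, 0.004]
force: [0.6, -0.7, -0.8]
opening: 0.0338
```

```bash
python3 - <<'E'
from h import *
go(.594,-.281,.155,6)
E
```

```text
tcp [ 0.3484 -0.3093  0.1147] yaw -20.10 offset [110.9 220.9  -1.3] rot [  0.29   0.11 -26.1 ] rows 5.928078123619986 3.645030760437392
```

Emit:
{"op": "arm_command", "data": {"motion": [{"offset": [111, 221, -1], "delta_rot": [0, 0, -26], "gripper": 25}, {"offset": [111, 221, -1], "delta_rot": [0, 0, -26], "gripper": 25}, {"offset": [111, 221, -1], "delta_rot": [0, 0, -26], "gripper": 25}, {"offset": [111, 221, -1], "delta_rot": [0, 0, -26], "gripper": 25}, {"offset": [111, 221, -1], "delta_rot": [0, 0, -26], "gripper": 25}, {"offset": [111, 221, -1], "delta_rot": [0, 0, -26], "gripper": 25}, {"offset": [111, 221, -1], "delta_rot": [0, 0, -26], "gripper": 25}, {"offset": [111, 221, -1], "delta_rot": [0, 0, -26], "gripper": 25}, {"offset": [111, 221, -1], "delta_rot": [0, 0, -26], "gripper": 25}]}}

```text
t: 12.58
tcp_pos: [0.5914, -0.28, 0.1111]
tool_rot: [-2.103, -2.331, 0.002]
force: [-0.7, -0.7, -0.4]
opening: 0.0336
```

```bash
python3 - <<'E'
from h import *
go(.594,-.281,.0295,6)
E
```

```text
tcp [ 0.5914 -0.28    0.1111] yaw 5.89 offset [ -1.4   2.8 119.6] rot [-0.13 -0.06 -0.11] rows 2.8686531392212733 0.026192921238574512
```

Emit:
{"op": "arm_command", "data": {"motion": [{"offset": [0, 1, 35], "delta_rot": [0, 0, 0], "gripper": 25}, {"offset": [0, 1, 70], "delta_rot": [0, 0, 0], "gripper": 25}, {"offset": [0, 1, 95], "delta_rot": [0, 0, 0], "gripper": 25}, {"offset": [0, 1, 108], "delta_rot": [0, 0, 0], "gripper": 25}, {"offset": [0, 1, 114], "delta_rot": [0, 0, 0], "gripper": 25}, {"offset": [0, 1, 117], "delta_rot": [0, 0, 0], "gripper": 25}, {"offset": [0, 1, 119], "delta_rot": [0, 0, 0], "gripper": 25}, {"offset": [0, 1, 120], "delta_rot": [0, 0, 0], "gripper": 25}, {"offset": [0, 1, 120], "delta_rot": [0, 0, 0], "gripper": 25}]}}

```text
t: 13.33
tcp_pos: [0.5944, -0.2805, -0.0062]
tool_rot: [2.103, 2.331, 0.001]
force: [0.0, -0.3, -0.6]
opening: 0.0335
```

Emit:
{"op": "arm_command", "data": {"motion": [{"offset": [0, 0, 1], "delta_rot": [0, 0, 0], "gripper": 25}, {"offset": [0, 0, 2], "delta_rot": [0, 0, 0], "gripper": 25}, {"offset": [0, 0, 2.5], "delta_rot": [0, 0, 0], "gripper": 25}, {"offset": [0, 0, 2.5], "delta_rot": [0, 0, 0], "gripper": 25}]}}

```text
t: 13.67
tcp_pos: [0.5944, -0.2802, -0.0086]
tool_rot: [2.103, 2.332, 0.001]
force: [-1.5, 0.9, 7.8]
opening: 0.0336
```

Emit:
{"op": "arm_command", "data": {"motion": [{"offset": [0, 0, 0], "delta_rot": [0, 0, 0], "gripper": 60}, {"offset": [0, 0, 0], "delta_rot": [0, 0, 0], "gripper": 60}, {"offset": [0, 0, 0], "delta_rot": [0, 0, 0], "gripper": 60}, {"offset": [0, 0, 0], "delta_rot": [0, 0, 0], "gripper": 60}, {"offset": [0, 0, -25], "delta_rot": [0, 0, 0], "gripper": 75}, {"offset": [0, 0, -60], "delta_rot": [0, 0, 0], "gripper": 75}, {"offset": [0, 0, -100], "delta_rot": [0, 0, 0], "gripper": 75}, {"offset": [0, 0, -120], "delta_rot": [0, 0, 0], "gripper": 75}]}}

```text
t: 14.33
tcp_pos: [0.5949, -0.2811, 0.1139]
tool_rot: [2.103, 2.33, 0.002]
force: [0.8, -1.0, 0.1]
opening: 0.0748
```

```bash
python3 - <<'E'
from h import *
go(.431,-.096,.17,-17.3)
E
```

```text
tcp [ 0.5949 -0.2811  0.1139] yaw 5.86 offset [ 200.8 -144.1  -18.9] rot [ 0.19  0.07 23.16] rows 5.944423217215043 3.2348867138161537
```

Emit:
{"op": "arm_command", "data": {"motion": [{"offset": [201, -144, -19], "delta_rot": [0, 0, 23], "gripper": 75}, {"offset": [201, -144, -19], "delta_rot": [0, 0, 23], "gripper": 75}, {"offset": [201, -144, -19], "delta_rot": [0, 0, 23], "gripper": 75}, {"offset": [201, -144, -19], "delta_rot": [0, 0, 23], "gripper": 75}, {"offset": [201, -144, -19], "delta_rot": [0, 0, 23], "gripper": 75}, {"offset": [201, -144, -19], "delta_rot": [0, 0, 23], "gripper": 75}, {"offset": [201, -144, -19], "delta_rot": [0, 0, 23], "gripper": 75}, {"offset": [201, -144, -19], "delta_rot": [0, 0, 23], "gripper": 75}]}}

```text
t: 15.0
tcp_pos: [0.4291, -0.0932, 0.1295]
tool_rot: [-2.523, -1.87, -0.001]
force: [1.4, -0.7, -1.2]
opening: 0.0753
```

```bash
python3 - <<'E'
from h import *
p,d,K,T=look("w7")
E
```

```text
(no output)
```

View pics/w7.png

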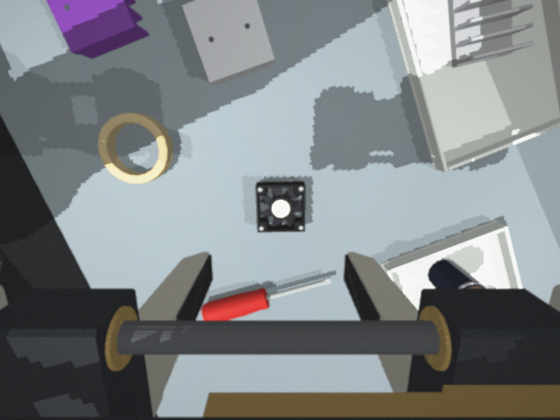

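```bash
cat >> h.py <<'E'
def rect(m,z,K,T):
    c=max(cv2.findContours(m.astype(np.uint8),0,1)[0],key=cv2.contourArea)
    q=np.array([ray(x,y,z,K,T)[:2] for x,y in c[:,0]],np.float32)*1000
    return cv2.minAreaRect(q)
E
python3 - <<'E'
from h import *
p,d,K,T=load("w7")
m=np.zeros(d.shape,np.uint8);g=p.max(2);m[170:245,245:320]=(g[170:245,245:320]<70)
m=cv2.morphologyEx(m,cv2.MORPH_CLOSE,np.ones((7,7)));r=rect(m,.02,K,T);print(r)
C=cloud(d,K,T);print(np.median(C[m>0],0))
a=r[2];a=(a+45)%90-45
go(r[0][0]/1000,r[0][1]/1000,.004,a);print(a)
E
```

```text
((430.812744140625, -95.52454376220703), (50.28886795043945, 47.85928726196289), 73.0989761352539)
[ 0.4324 -0.0947  0.0149]
tcp [ 0.4306 -0.0945  0.1295] yaw -17.01 offset [ -1.    0.3 163.5] rot [ 0.07 -0.03 -0.11] rows 3.9218246004452775 0.018610650903711574
-16.901023864746094
```

Emit:
{"op": "arm_command", "data": {"motion": [{"offset": [-1, 0, 40], "delta_rot": [0, 0, 0], "gripper": 75}, {"offset": [-1, 0, 80], "delta_rot": [0, 0, 0], "gripper": 75}, {"offset": [-1, 0, 115], "delta_rot": [0, 0, 0], "gripper": 75}, {"offset": [-1, 0, 140], "delta_rot": [0, 0, 0], "gripper": 75}, {"offset": [-1, 0, 155], "delta_rot": [0, 0, 0], "gripper": 75}, {"offset": [-1, 0, 161], "delta_rot": [0, 0, 0], "gripper": 75}, {"offset": [-1, 0, 163], "delta_rot": [0, 0, 0], "gripper": 75}, {"offset": [-1, 0, 163], "delta_rot": [0, 0, 0], "gripper": 40}, {"offset": [-1, 0, 163], "delta_rot": [0, 0, 0], "gripper": 40}, {"offset": [-1, 0, 163], "delta_rot": [0, 0, 0], "gripper": 40}]}}

```text
t: 15.88
tcp_pos: [0.4307, -0.0966, -0.0337]
tool_rot: [2.532, 1.859, 0.001]
force: [-0.2, 0.2, 0.0]
opening: 0.0595
```

Emit:
{"op": "arm_command", "data": {"motion": [{"offset": [0, 0, 0], "delta_rot": [0, 0, 0], "gripper": 40}, {"offset": [0, 0, 0], "delta_rot": [0, 0, 0], "gripper": 40}, {"offset": [0, 0, 0], "delta_rot": [0, 0, 0], "gripper": 40}, {"offset": [0, 0, 0], "delta_rot": [0, 0, 0], "gripper": 40}]}}

```text
t: 16.22
tcp_pos: [0.4301, -0.0959, -0.0333]
tool_rot: [2.528, 1.865, 0.001]
force: [-0.4, -0.3, 1.4]
opening: 0.0499
```

Emit:
{"op": "arm_command", "data": {"motion": [{"offset": [0, 0, -15], "delta_rot": [0, 0, 0], "gripper": 40}, {"offset": [0, 0, -40], "delta_rot": [0, 0, 0], "gripper": 40}, {"offset": [0, 0, -75], "delta_rot": [0, 0, 0], "gripper": 40}, {"offset": [0, 0, -110], "delta_rot": [0, 0, 0], "gripper": 40}, {"offset": [0, 0, -130], "delta_rot": [0, 0, 0], "gripper": 40}, {"offset": [0, 0, -130], "delta_rot": [0, 0, 0], "gripper": 40}]}}

```text
t: 16.72
tcp_pos: [0.4314, -0.0959, 0.0994]
tool_rot: [2.525, 1.865, 0.006]
force: [0.3, -0.3, -0.5]
opening: 0.0493
```

```bash
python3 - <<'E'
from h import *
go(.615,.2195,.135,-2.4)
E
```

```text
tcp [ 0.4314 -0.0959  0.0994] yaw -17.09 offset [355.4  82.8   3.3] rot [  0.25  -0.05 -14.69] rows 8.75143354667572 2.052275532013995
```

Emit:
{"op": "arm_command", "data": {"motion": [{"offset": [355, 83, 0], "delta_rot": [0, 0, -14.7], "gripper": 40}, {"offset": [355, 83, 0], "delta_rot": [0, 0, -14.7], "gripper": 40}, {"offset": [355, 83, 0], "delta_rot": [0, 0, -14.7], "gripper": 40}, {"offset": [355, 83, 0], "delta_rot": [0, 0, -14.7], "gripper": 40}, {"offset": [355, 83, 0], "delta_rot": [0, 0, -14.7], "gripper": 40}, {"offset": [355, 83, 0], "delta_rot": [0, 0, -14.7], "gripper": 40}, {"offset": [355, 83, 0], "delta_rot": [0, 0, -14.7], "gripper": 40}, {"offset": [355, 83, 0], "delta_rot": [0, 0, -14.7], "gripper": 40}, {"offset": [355, 83, 0], "delta_rot": [0, 0, -14.7], "gripper": 40}, {"offset": [355, 83, 0], "delta_rot": [0, 0, -14.7], "gripper": 40}]}}

```text
t: 17.55
tcp_pos: [0.6153, 0.2271, 0.0941]
tool_rot: [-2.257, -2.182, -0.003]
force: [-0.3, 0.9, 0.3]
opening: 0.0496
```

Emit:
{"op": "arm_command", "data": {"motion": [{"offset": [0, 0, 0], "delta_rot": [0, 0, 0], "gripper": 40}, {"offset": [0, 0, 0], "delta_rot": [0, 0, 0], "gripper": 40}, {"offset": [0, 0, 0], "delta_rot": [0, 0, 0], "gripper": 40}]}}

```text
t: 17.8
tcp_pos: [0.6129, 0.2173, 0.096]
tool_rot: [-2.269, -2.171, 0.002]
force: [-0.5, -0.4, -0.9]
opening: 0.0501
```

```bash
python3 - <<'E'
from h import *
look("w8")
go(.615,.2195,.009,-2.4)
E
```

```text
tcp [0.6131 0.2173 0.0962] yaw -2.55 offset [  2.3   1.9 125.2] rot [-0.06 -0.   -0.15] rows 3.00438732148334 0.021999400422453935
```

View pics/w8.png

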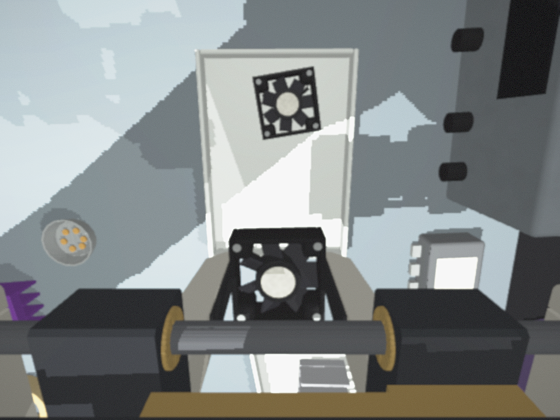

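```bash
python3 - <<'E'
from h import *
p,d,K,T=load("w8")
for u,v in [(196,50),(357,50),(347,256),(210,257)]: print(ray(u,v,.022,K,T))
m=np.zeros(d.shape,np.uint8);m[60:145,245:328]=(p.max(2)[60:145,245:328]<70)
m=cv2.morphologyEx(m,cv2.MORPH_CLOSE,np.ones((7,7)));print(rect(m,.024,K,T))
E
```

```text
[0.5539 0.3548 0.022 ]
[0.6808 0.3493 0.022 ]
[0.6759 0.1737 0.022 ]
[0.5467 0.1784 0.022 ]
((624.3703002929688, 311.6159973144531), (48.0300407409668, 48.166038513183594), 6.696605682373047)
```

Emit:
{"op": "arm_command", "data": {"motion": [{"offset": [2, 0, 35], "delta_rot": [0, 0, 0], "gripper": 40}, {"offset": [2, 0, 70], "delta_rot": [0, 0, 0], "gripper": 40}, {"offset": [2, 0, 95], "delta_rot": [0, 0, 0], "gripper": 40}, {"offset": [2, 0, 110], "delta_rot": [0, 0, 0], "gripper": 40}, {"offset": [2, 0, 117], "delta_rot": [0, 0, 0], "gripper": 40}, {"offset": [2, 0, 121], "delta_rot": [0, 0, 0], "gripper": 40}, {"offset": [2, 0, 123], "delta_rot": [0, 0, 0], "gripper": 40}, {"offset": [2, 0, 124], "delta_rot": [0, 0, 0], "gripper": 40}, {"offset": [2, 0, 124], "delta_rot": [0, 0, 0], "gripper": 40}]}}

```text
t: 18.6
tcp_pos: [0.6144, 0.2211, -0.0266]
tool_rot: [2.267, 2.174, 0.002]
force: [-1.5, -0.0, -0.3]
opening: 0.0497
```

Emit:
{"op": "arm_command", "data": {"motion": [{"offset": [0, 0, 1], "delta_rot": [0, 0, 0], "gripper": 40}, {"offset": [0, 0, 2], "delta_rot": [0, 0, 0], "gripper": 40}, {"offset": [0, 0, 2.5], "delta_rot": [0, 0, 0], "gripper": 40}, {"offset": [0, 0, 2.5], "delta_rot": [0, 0, 0], "gripper": 40}]}}

```text
t: 18.93
tcp_pos: [0.614, 0.2213, -0.0293]
tool_rot: [-2.267, -2.174, -0.001]
force: [-1.2, 0.1, 7.1]
opening: 0.0501
```

Emit:
{"op": "arm_command", "data": {"motion": [{"offset": [0, 0, 0], "delta_rot": [0, 0, 0], "gripper": 64}, {"offset": [0, 0, 0], "delta_rot": [0, 0, 0], "gripper": 64}, {"offset": [0, 0, 0], "delta_rot": [0, 0, 0], "gripper": 64}, {"offset": [0, 0, 0], "delta_rot": [0, 0, 0], "gripper": 64}, {"offset": [0, 0, -20], "delta_rot": [0, 0, 0], "gripper": 64}, {"offset": [0, 0, -60], "delta_rot": [0, 0, 0], "gripper": 85}, {"offset": [0, 0, -100], "delta_rot": [0, 0, 0], "gripper": 85}, {"offset": [0, 0, -140], "delta_rot": [0, 0, 0], "gripper": 85}, {"offset": [0, 0, -170], "delta_rot": [0, 0, 0], "gripper": 85}, {"offset": [0, 0, -170], "delta_rot": [0, 0, 0], "gripper": 85}]}}

```text
t: 19.77
tcp_pos: [0.617, 0.221, 0.1459]
tool_rot: [2.266, 2.172, 0.012]
force: [1.5, -0.1, -0.4]
opening: 0.0843
```

```bash
python3 - <<'E'
from h import *
look("w9")
go(.64,.0,.19,3)
E
```

```text
tcp [0.6156 0.2213 0.143 ] yaw -2.40 offset [-220.    33.7   -9.4] rot [ 0.27 -0.13 -5.4 ] rows 5.342469121598531 0.7555540384327721
```

View pics/w9.png

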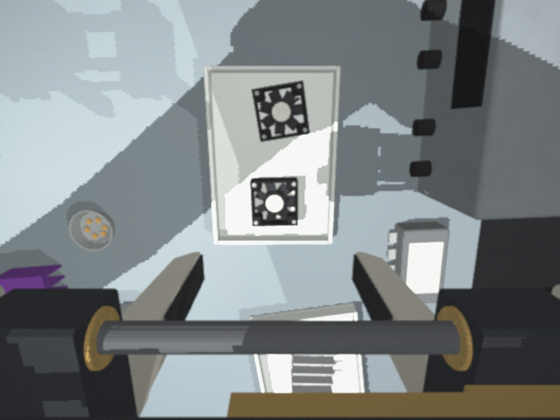

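Emit:
{"op": "arm_command", "data": {"motion": [{"offset": [-212, 40, -5], "delta_rot": [0, 0, -5.4], "gripper": 85}, {"offset": [-212, 40, -5], "delta_rot": [0, 0, -5.4], "gripper": 85}, {"offset": [-212, 40, -5], "delta_rot": [0, 0, -5.4], "gripper": 85}, {"offset": [-212, 40, -5], "delta_rot": [0, 0, -5.4], "gripper": 85}, {"offset": [-212, 40, -5], "delta_rot": [0, 0, -5.4], "gripper": 85}, {"offset": [-212, 40, -5], "delta_rot": [0, 0, -5.4], "gripper": 85}, {"offset": [-212, 40, -5], "delta_rot": [0, 0, -5.4], "gripper": 85}, {"offset": [-212, 40, -5], "delta_rot": [0, 0, -5.4], "gripper": 85}, {"offset": [-212, 40, -5], "delta_rot": [0, 0, -5.4], "gripper": 85}]}}

```text
t: 20.57
tcp_pos: [0.6443, 0.0095, 0.1437]
tool_rot: [-2.159, -2.279, 0.001]
force: [-0.5, 0.7, -0.7]
opening: 0.0852
```

```bash
python3 - <<'E'
from h import *
p,d,K,T=look("w10")
print(toolT()[:3,3])
b=cv2.resize(p[100:300,180:400],None,fx=3.5,fy=3,interpolation=cv2.INTER_CUBIC);cv2.imwrite("pics/w10b.png",b[:,:,::-1])
E
```

```text
[0.6443 0.0098 0.1438]
```

View pics/w10.png

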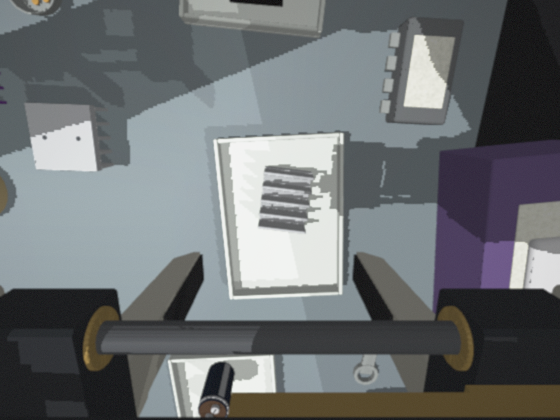

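View pics/w10b.png

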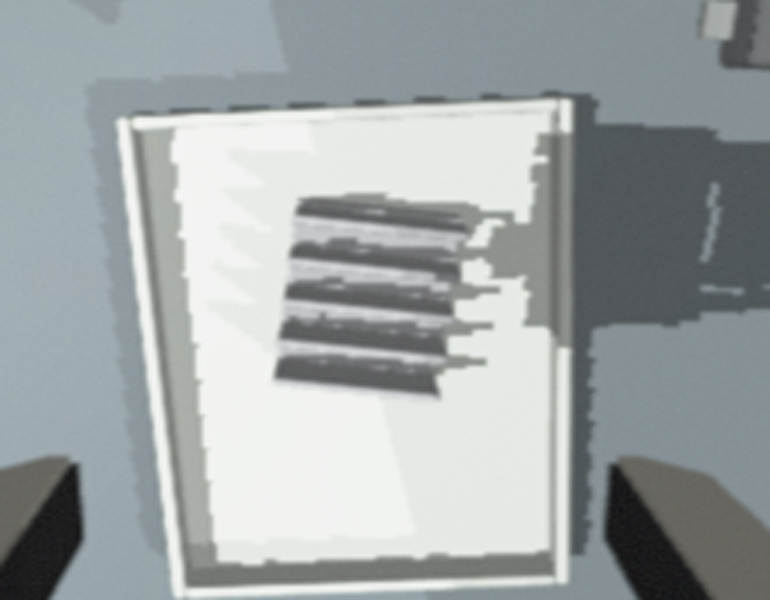

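```bash
python3 - <<'E'
from h import *
p,d,K,T=load("w10");C=cloud(d,K,T)
for v in range(155,245): 
    print(v,' '.join('%3d'%(1000*C[v,u,2]) for u in range(258,325,6)),'|','%.4f'%C[v,288,1],p[v,288].max())
E
```

```text
155   4   3   4   3   4   3   4   3   2   3   5   4 | 0.0573 235
156   4   4   4   4   2   4   4   5   4   3   3   4 | 0.0562 234
157   5   4   3   3   4   4   3   3   3   3   3   4 | 0.0552 234
158   5   3   3   3   4   3   4   3   4   4   4   4 | 0.0540 234
159   4   4   3   2   3   4   3   4   4   3   4   3 | 0.0531 234
160   2   2   3   2   3   5   4   4   4   4   4   3 | 0.0521 234
161   3   3   4   4   3   2   3   3   4   4   4   4 | 0.0508 235
162   3   3   3   2   4   4   4   4   3   4   3   3 | 0.0499 235
163   2   3   3   4   2   3   4   3   3   3   4   4 | 0.0488 230
164   3   4   4   4   4   3   3   4   5   4   4   2 | 0.0477 187
165   3   4   3   3   3   3   3   3   4   4   5   4 | 0.0466 152
166   4   4   8   4   4   4   3   4   3   3   5   4 | 0.0457 144
167   4   5  13   9   3   4   3   4   4   2   3   4 | 0.0446 142
168   3  16  13  14  10   6   4   3   3   3   2   4 | 0.0438 121
169   4  24  20  14  14  14   7   3   2   3   3   3 | 0.0439 125
170   3  33  26  22  16  13  13   9   4   4   3   3 | 0.0426 159
171   4  36  34  27  22  17  13  13  10   5   3   4 | 0.0422
[... 4066 characters left out ...]
 4   2   4   4   4   4   3 | -0.0315 241
235   4   3   4   5   3   5   3   4   4   4   4 347 | -0.0323 242
236   4   3   4   4   3   4   4   3   3   4   3   4 | -0.0338 242
237   2   4   3   2   4   4   4   4   3   4   3   3 | -0.0350 242
238   5   3 347   4   3   4   4   5   4   3   3   3 | -0.0361 242
239   3   5   3   5   5   4   4   3   3   5   3   3 | -0.0376 243
240   4 347   4   3   4   4   4   4   3   4   4   4 | -0.0385 243
241   3   2   3   3   4   4   4   4   2   3   4   3 | -0.0400 243
242   3   4   4   4   2   4   3   2   4   5 347   3 | -0.0412 243
243   4   4   4   3   4   3   3   3   4   4   2   3 | -0.0427 243
244   4   5   3   3   5   3   2   4   4   4   3   3 | -0.0439 243
```

```bash
cat > fins.py <<'E'
from h import *
from scipy.optimize import minimize_scalar
def fins(n,box,zlo=.018,zhi=.033):
    p,d,K,T=load(n);C=cloud(d,K,T);u0,v0,u1,v1=box
    P=C[v0:v1,u0:u1].reshape(-1,3);Q=P[(P[:,2]>zlo)&(P[:,2]<zhi)]
    f=lambda a:-abs(np.mean(np.exp(2j*np.pi*(Q[:,0]*-np.sin(a)+Q[:,1]*np.cos(a))/.014)))
    g=np.linspace(-.4,.4,161);a0=g[np.argmin([f(a) for a in g])];r=minimize_scalar(f,bounds=(a0-.02,a0+.02),method='bounded');a=r.x
    s=Q[:,0]*-np.sin(a)+Q[:,1]*np.cos(a);ph=np.angle(np.mean(np.exp(2j*np.pi*s/.014)))/2/np.pi*.014
    k=np.round((s-ph)/.014);ks=np.unique(k);print("yaw",np.degrees(a),"coh",-r.fun,[(kk,(k==kk).sum(),round(float(np.median(s[k==kk])),4)) for kk in ks])
    H=P[(P[:,2]>.033)&(P[:,2]<.045)];t=H[:,0]*np.cos(a)+H[:,1]*np.sin(a);print("along",np.percentile(t,[.5,1,2,98,99,99.5]))
    return a,s,k,t
if __name__=="__main__":
    a,s,k,t=fins("w10",(250,160,325,245))
    sc=np.mean([np.median(s[k==kk]) for kk in np.unique(k)[-5:]])-.0015
    tc=(np.percentile(t,.7)+np.percentile(t,99.3))/2
    print("centre",tc*np.cos(a)-sc*np.sin(a),tc*np.sin(a)+sc*np.cos(a),"s",sc)
E
python3 fins.py
```

```text
yaw -4.086797189753402 coh 0.9970194795740146 [(np.float64(2.0), np.int64(200), 0.0326), (np.float64(3.0), np.int64(173), 0.0466), (np.float64(4.0), np.int64(160), 0.0606), (np.float64(5.0), np.int64(131), 0.0746), (np.float64(6.0), np.int64(101), 0.0886)]
along [0.6231 0.6234 0.6239 0.6718 0.6725 0.6727]
centre 0.6505090093801251 0.012781371372559476 s 0.05910908695949859
```

```bash
python3 - <<'E'
from h import *
go(.436,.064,.165,1.4)
E
```

```text
tcp [0.6443 0.0098 0.1438] yaw 3.14 offset [  65.5 -205.    17.3] rot [-0.11 -0.06  1.74] rows 5.178046751423775 0.24422749264292423
```

Emit:
{"op": "arm_command", "data": {"motion": [{"offset": [65, -205, 15], "delta_rot": [0, 0, 1.7], "gripper": 85}, {"offset": [65, -205, 15], "delta_rot": [0, 0, 1.7], "gripper": 85}, {"offset": [65, -205, 15], "delta_rot": [0, 0, 1.7], "gripper": 85}, {"offset": [65, -205, 15], "delta_rot": [0, 0, 1.7], "gripper": 85}, {"offset": [65, -205, 15], "delta_rot": [0, 0, 1.7], "gripper": 85}, {"offset": [65, -205, 15], "delta_rot": [0, 0, 1.7], "gripper": 85}, {"offset": [65, -205, 15], "delta_rot": [0, 0, 1.7], "gripper": 85}, {"offset": [65, -205, 15], "delta_rot": [0, 0, 1.7], "gripper": 85}, {"offset": [65, -205, 15], "delta_rot": [0, 0, 1.7], "gripper": 85}]}}

```text
t: 21.37
tcp_pos: [0.4385, 0.0623, 0.1302]
tool_rot: [2.194, 2.247, 0.002]
force: [1.0, -0.3, -1.3]
opening: 0.085
```

```bash
python3 - <<'E'
from h import *
p,d,K,T=look("w11")
C=cloud(d,K,T)
m=((C[:,:,2]>.028)&(C[:,:,2]<.042)&(abs(C[:,:,0]-.436)<.05)&(abs(C[:,:,1]-.064)<.05)).astype(np.uint8)
m=cv2.morphologyEx(m,cv2.MORPH_OPEN,np.ones((3,3)))
r=rect(m,.035,K,T);print(r,np.median(C[m>0],0))
# rect with depth points directly
P=C[(m>0)&(abs(C[:,:,2]-.035)<.003)][:,:2].astype(np.float32)*1000
print(cv2.minAreaRect(P),P.mean(0))
E
```

```text
((433.4096984863281, 65.37278747558594), (59.875396728515625, 62.8670768737793), 1.2147806882858276) [0.4333 0.0668 0.035 ]
((433.45166015625, 64.78280639648438), (60.070831298828125, 62.190452575683594), 1.1611515283584595) [433.4372  66.1524]
```

View pics/w11.png

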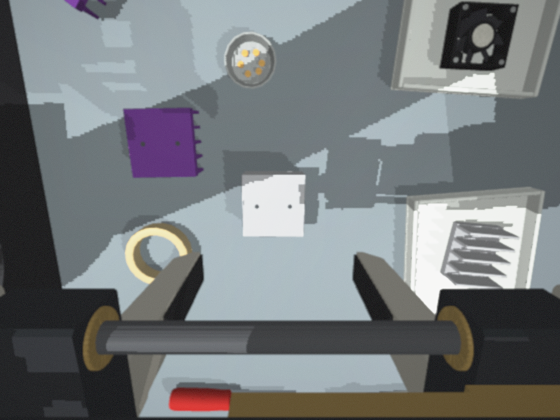

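```bash
python3 - <<'E'
from h import *
go(.4335,.065,.012,1.2)
E
```

```text
tcp [0.4385 0.0619 0.1301] yaw 1.34 offset [  3.3  -5.1 156. ] rot [0.07 0.02 0.14] rows 3.744991944528321 0.0225291388149289
```

Emit:
{"op": "arm_command", "data": {"motion": [{"offset": [3, -5, 40], "delta_rot": [0, 0, 0], "gripper": 85}, {"offset": [3, -5, 80], "delta_rot": [0, 0, 0], "gripper": 85}, {"offset": [3, -5, 105], "delta_rot": [0, 0, 0], "gripper": 85}, {"offset": [3, -5, 130], "delta_rot": [0, 0, 0], "gripper": 85}, {"offset": [3, -5, 148], "delta_rot": [0, 0, 0], "gripper": 85}, {"offset": [3, -5, 156], "delta_rot": [0, 0, 0], "gripper": 85}, {"offset": [3, -5, 156], "delta_rot": [0, 0, 0], "gripper": 85}, {"offset": [3, -5, 156], "delta_rot": [0, 0, 0], "gripper": 50}, {"offset": [3, -5, 156], "delta_rot": [0, 0, 0], "gripper": 50}, {"offset": [3, -5, 156], "delta_rot": [0, 0, 0], "gripper": 50}]}}

```text
t: 22.25
tcp_pos: [0.4323, 0.0646, -0.0256]
tool_rot: [2.196, 2.246, 0.001]
force: [0.8, 0.8, 0.2]
opening: 0.0696
```

Emit:
{"op": "arm_command", "data": {"motion": [{"offset": [0, 0, 0], "delta_rot": [0, 0, 0], "gripper": 50}, {"offset": [0, 0, 0], "delta_rot": [0, 0, 0], "gripper": 50}, {"offset": [0, 0, 0], "delta_rot": [0, 0, 0], "gripper": 50}, {"offset": [0, 0, 0], "delta_rot": [0, 0, 0], "gripper": 50}]}}

```text
t: 22.58
tcp_pos: [0.4323, 0.0648, -0.0256]
tool_rot: [2.195, 2.246, 0.002]
force: [1.9, -0.0, 7.1]
opening: 0.0596
```

Emit:
{"op": "arm_command", "data": {"motion": [{"offset": [0, 0, -15], "delta_rot": [0, 0, 0], "gripper": 50}, {"offset": [0, 0, -40], "delta_rot": [0, 0, 0], "gripper": 50}, {"offset": [0, 0, -75], "delta_rot": [0, 0, 0], "gripper": 50}, {"offset": [0, 0, -110], "delta_rot": [0, 0, 0], "gripper": 50}, {"offset": [0, 0, -125], "delta_rot": [0, 0, 0], "gripper": 50}, {"offset": [0, 0, -125], "delta_rot": [0, 0, 0], "gripper": 50}, {"offset": [0, 0, -125], "delta_rot": [0, 0, 0], "gripper": 50}]}}

```text
t: 23.17
tcp_pos: [0.4317, 0.0655, 0.0993]
tool_rot: [2.194, 2.248, 0.002]
force: [-0.1, 0.4, -1.7]
opening: 0.0599
```

```bash
python3 - <<'E'
from h import *
p,d,K,T=look("w12")
go(.6498,.0059,.138,-4.1)
Tt=toolT();C=cloud(d,K,np.linalg.inv(Tt)@T)  # tool coords
m=(abs(C[:,:,0])<.06)&(abs(C[:,:,1])<.045)&(C[:,:,2]>-.075)&(C[:,:,2]<-.045)
# plate top expected at tool z = -0.038-(0.035-0.0124)
P=C[m];print(np.percentile(P[:,2],[5,50,95]))
v=np.where(m.any(1))[0];print(v.min(),v.max())
E
```

```text
tcp [0.4312 0.0653 0.0985] yaw 1.37 offset [-64.6 217.1  -1.6] rot [-0.03 -0.03  5.47] rows 5.431648608368418 0.7646541925473604
[-0.0679 -0.0613 -0.0547]
222 319
```

View pics/w12.png

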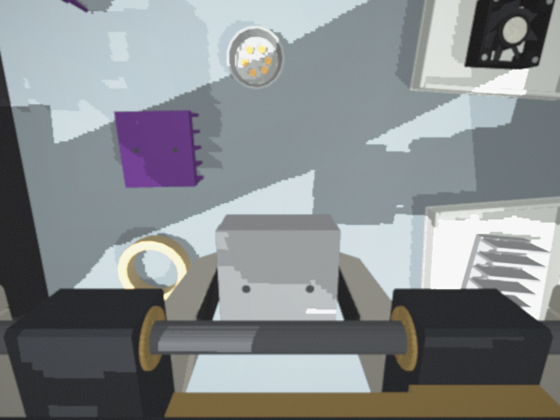

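```bash
python3 - <<'E'
from h import *
p,d,K,T=load("w12");M=eyes.camera_params("wrist")['mount']
for u,v in [(246,289),(310,289)]: print(ray(u,v,-.0606,K,M))
C=cloud(d,K,M)
for v in range(208,320,5): print(v,C[v,270],C[v,230],C[v,325],p[v,278])
E
```

```text
[-0.0006 -0.0164 -0.0606]
[-0.0006  0.0158 -0.0606]
208 [-0.0002 -0.0079  0.0978] [-0.0007 -0.0473  0.0998] [-0.0002  0.046   0.0978] [213 223 228]
213 [-0.0057 -0.0079  0.0994] [-0.0055 -0.0474  0.0988] [-0.0055  0.0464  0.0987] [204 219 224]
218 [ 0.0296 -0.0046 -0.0368] [ 0.0292 -0.0267 -0.0357] [ 0.0291  0.0258 -0.035 ] [129 130 131]
223 [ 0.0293 -0.0045 -0.0451] [ 0.0294 -0.0253 -0.0454] [ 0.0292  0.0244 -0.0448] [130 132 132]
228 [ 0.0308 -0.0042 -0.0579] [ 0.0309 -0.0234 -0.0583] [ 0.0311  0.0223 -0.0587] [131 133 135]
233 [ 0.0294 -0.0041 -0.0612] [ 0.0293 -0.0231 -0.0608] [ 0.0296  0.0219 -0.0617] [156 160 160]
238 [ 0.0269 -0.0041 -0.0612] [ 0.0266 -0.0233 -0.0603] [ 0.0264  0.0223 -0.06  ] [157 159 161]
243 [ 0.024  -0.0041 -0.0603] [ 0.0243 -0.0233 -0.0611] [ 0.024   0.0224 -0.0603] [157 159 160]
248 [ 0.0216 -0.0042 -0.0607] [ 0.0211 -0.0237 -0.0595] [ 0.0214  0.0225 -0.0603] [156 159 160]
253 [ 0.0186 -0.0042 -0.0599] [ 0.0186 -0.0237 -0.0598] [ 0.0185  0.0227 -0.0597] [155 158 160]
258 [ 0.0163 -0.0042 -0.0606] [ 0.016  -0.0238 -0.06  ] [ 0.0163  0.0226 -0.0606] [155 1
[... 459 characters left out ...]
.0231 -0.0611] [162 164 165]
288 [ 0.0003 -0.0043 -0.0611] [-0.0001 -0.0244 -0.0605] [-0.0002  0.0234 -0.0602] [187 191 193]
293 [-0.0031 -0.0043 -0.0602] [-0.0025 -0.0244 -0.0612] [-0.003   0.0235 -0.0603] [188 190 192]
298 [-0.006  -0.0043 -0.06  ] [-0.0058 -0.0246 -0.0605] [-0.0061  0.0237 -0.0599] [186 188 191]
303 [-0.0086 -0.0044 -0.0605] [-0.0084 -0.0247 -0.0608] [-0.0082  0.0236 -0.0611] [188 191 193]
308 [-0.0111 -0.0044 -0.0612] [-0.0106 -0.0246 -0.062 ] [-0.0112  0.0237 -0.061 ] [188 191 192]
313 [-0.0139 -0.0044 -0.0613] [-0.0143 -0.025  -0.0606] [-0.0153  0.0242 -0.0592] [187 191 192]
318 [-0.0168 -0.0044 -0.0614] [-0.0176 -0.0252 -0.0602] [-0.0168  0.0239 -0.0614] [191 194 195]
```

Emit:
{"op": "arm_command", "data": {"motion": [{"offset": [-65, 217, -1.6], "delta_rot": [0, 0, 5.5], "gripper": 50}, {"offset": [-65, 217, -1.6], "delta_rot": [0, 0, 5.5], "gripper": 50}, {"offset": [-65, 217, -1.6], "delta_rot": [0, 0, 5.5], "gripper": 50}, {"offset": [-65, 217, -1.6], "delta_rot": [0, 0, 5.5], "gripper": 50}, {"offset": [-65, 217, -1.6], "delta_rot": [0, 0, 5.5], "gripper": 50}, {"offset": [-65, 217, -1.6], "delta_rot": [0, 0, 5.5], "gripper": 50}, {"offset": [-65, 217, -1.6], "delta_rot": [0, 0, 5.5], "gripper": 50}, {"offset": [-65, 217, -1.6], "delta_rot": [0, 0, 5.5], "gripper": 50}, {"offset": [-65, 217, -1.6], "delta_rot": [0, 0, 5.5], "gripper": 50}, {"offset": [-65, 217, -1.6], "delta_rot": [0, 0, 5.5], "gripper": 50}]}}

```text
t: 24.05
tcp_pos: [0.6483, 0.0048, 0.0994]
tool_rot: [-2.3, -2.136, 0.002]
force: [0.2, 0.3, -2.1]
opening: 0.0601
```

```bash
python3 - <<'E'
from h import *
go(.6498,.0059,.085,-4.1)
E
```

```text
tcp [0.6483 0.0048 0.0994] yaw -4.23 offset [ 1.2  1.6 52.4] rot [-0.16 -0.04 -0.13] rows 1.256841874611941 0.029258143628891554
```

Emit:
{"op": "arm_command", "data": {"motion": [{"offset": [1, 1, 30], "delta_rot": [0, 0, 0], "gripper": 50}, {"offset": [1, 1, 55], "delta_rot": [0, 0, 0], "gripper": 50}, {"offset": [1, 1, 70], "delta_rot": [0, 0, 0], "gripper": 50}, {"offset": [1, 1, 74], "delta_rot": [0, 0, 0], "gripper": 50}, {"offset": [1, 1, 74], "delta_rot": [0, 0, 0], "gripper": 50}, {"offset": [1, 1, 74], "delta_rot": [0, 0, 0], "gripper": 50}]}}

```text
t: 24.55
tcp_pos: [0.651, 0.0054, 0.0271]
tool_rot: [-2.301, -2.138, -0.0]
force: [0.1, 0.4, -1.4]
opening: 0.0596
```

```bash
python3 - <<'E'
from h import *
look("w13")
go(.6498,.0059,.026,-4.1)
for n in["side"]:
    p,d=eyes.camera(n);b=cv2.resize(p[120:270,280:440],None,fx=4.5,fy=4,interpolation=cv2.INTER_CUBIC);cv2.imwrite("pics/s13.png",b[:,:,::-1])
E
```

```text
tcp [0.6515 0.0053 0.0276] yaw -4.21 offset [ 0.4 -1.7 39.5] rot [ 0.05 -0.01 -0.11] rows 0.9494003259552846 0.01727133435335246
```

View pics/s13.png

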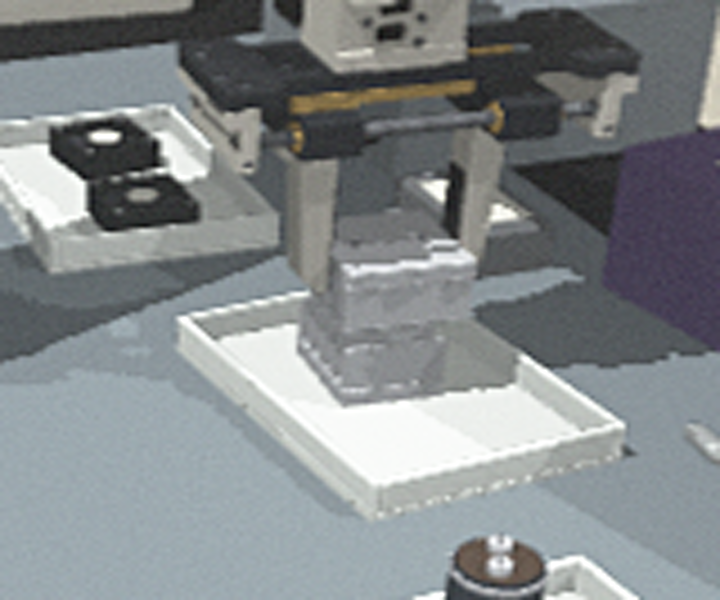

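View pics/w13.png

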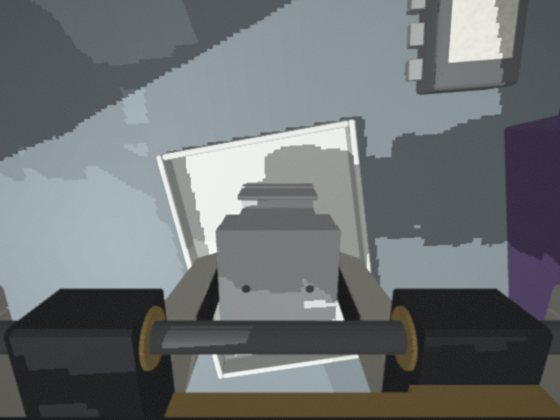

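```bash
python3 - <<'E'
from h import *
p,d,K,T=load("w13");M=eyes.camera_params("wrist")['mount'];C=cloud(d,K,M);W=cloud(d,K,T)
for v in range(180,234,3): print(v,C[v,255],C[v,278],C[v,300],"wz %.4f"%W[v,278,2])
E
```

```text
180 [ 0.0402 -0.0168  0.0234] [ 0.0401 -0.0003  0.0239] [0.0402 0.0156 0.0233] wz 0.0032
183 [ 0.0383 -0.0168  0.0218] [ 0.0383 -0.0003  0.0219] [0.0384 0.0155 0.0214] wz 0.0053
186 [ 0.0376 -0.0162  0.014 ] [ 0.038  -0.0003  0.012 ] [0.0375 0.015  0.0146] wz 0.0151
189 [ 0.0367 -0.0158  0.0078] [ 0.0368 -0.0003  0.0074] [0.0367 0.0146 0.0082] wz 0.0197
192 [ 0.0364 -0.0153 -0.0006] [ 0.0369 -0.0003 -0.0026] [ 0.0369  0.0138 -0.003 ] wz 0.0297
195 [ 0.0368 -0.0146 -0.0113] [ 0.0367 -0.0003 -0.011 ] [ 0.0368  0.0133 -0.0114] wz 0.0382
198 [ 0.0352 -0.0145 -0.0126] [ 0.0351 -0.0003 -0.0121] [ 0.035   0.0133 -0.0117] wz 0.0392
201 [ 0.0272 -0.0164  0.0129] [ 0.0271 -0.0003  0.0132] [0.0271 0.0151 0.0135] wz 0.0139
204 [ 0.0251 -0.0164  0.0126] [ 0.025  -0.0003  0.0131] [0.0249 0.0152 0.0133] wz 0.0140
207 [ 0.0229 -0.0164  0.0127] [ 0.0228 -0.0003  0.0132] [0.0229 0.0152 0.0129] wz 0.0140
210 [ 0.0225 -0.016   0.0061] [ 0.0231 -0.0003  0.0037] [0.0227 0.0147 0.0053] wz 0.0234
213 [ 0.0226 -0.0155 -0.0017] [ 0.0231 -0.0003 -0.0036] [ 0.0228  0.0141 -0.0025] wz 0.0307
216 [ 0.0291 -0.0133 -0.0314] [ 0.0291 -0.0004 -0.0313] [ 0.0294  0.012  -0.0323] wz 0.0584
219 [ 0.0293 -0.0129 -0.0377] [ 0.0294 -0.0004 -0.0383] [ 0.0291  0.0117 -0.0372] wz 0.0655
222 [ 0.029  -0.0126 -0.0425] [ 0.0292 -0.0004 -0.043 ] [ 0.0293  0.0113 -0.0433] wz 0.0701
225 [ 0.031  -0.0118 -0.054 ] [ 0.0307 -0.0004 -0.0531] [ 0.0307  0.0106 -0.053 ] wz 0.0802
228 [ 0.0308 -0.0115 -0.058 ] [ 0.0306 -0.0004 -0.0575] [ 0.0308  0.0102 -0.058 ] wz 0.0847
231 [ 0.0307 -0.0112 -0.0622] [ 0.0301 -0.0004 -0.0605] [ 0.0299  0.0101 -0.06  ] wz 0.0877
```

Emit:
{"op": "arm_command", "data": {"motion": [{"offset": [0.5, -1, 8], "delta_rot": [0, 0, 0], "gripper": 50}, {"offset": [0.5, -1, 14], "delta_rot": [0, 0, 0], "gripper": 50}, {"offset": [0.5, -1, 20], "delta_rot": [0, 0, 0], "gripper": 50}, {"offset": [0.5, -1, 25], "delta_rot": [0, 0, 0], "gripper": 50}, {"offset": [0.5, -1, 25], "delta_rot": [0, 0, 0], "gripper": 50}]}}

```text
t: 25.07
tcp_pos: [0.6494, 0.006, 0.0001]
tool_rot: [-2.3, -2.137, 0.002]
force: [0.8, -0.5, -2.0]
opening: 0.0596
```

No contact yet with the fins about 14 mm engaged. I'll go on down.

Emit:
{"op": "arm_command", "data": {"motion": [{"offset": [0, 0, 4], "delta_rot": [0, 0, 0], "gripper": 50}, {"offset": [0, 0, 7], "delta_rot": [0, 0, 0], "gripper": 50}, {"offset": [0, 0, 9], "delta_rot": [0, 0, 0], "gripper": 50}, {"offset": [0, 0, 10], "delta_rot": [0, 0, 0], "gripper": 50}, {"offset": [0, 0, 10], "delta_rot": [0, 0, 0], "gripper": 50}]}}

```text
t: 25.48
tcp_pos: [0.65, 0.0059, -0.0088]
tool_rot: [-2.301, -2.138, 0.001]
force: [-0.1, 0.2, -0.4]
opening: 0.0597
```

Emit:
{"op": "arm_command", "data": {"motion": [{"offset": [0, 0, 1], "delta_rot": [0, 0, 0], "gripper": 50}, {"offset": [0, 0, 2], "delta_rot": [0, 0, 0], "gripper": 50}, {"offset": [0, 0, 3], "delta_rot": [0, 0, 0], "gripper": 50}, {"offset": [0, 0, 3], "delta_rot": [0, 0, 0], "gripper": 50}]}}

```text
t: 25.82
tcp_pos: [0.6502, 0.006, -0.0114]
tool_rot: [-2.301, -2.138, -0.0]
force: [-0.4, 0.2, 0.3]
opening: 0.0598
```

Emit:
{"op": "arm_command", "data": {"motion": [{"offset": [0, 0, 0.5], "delta_rot": [0, 0, 0], "gripper": 50}, {"offset": [0, 0, 1], "delta_rot": [0, 0, 0], "gripper": 50}, {"offset": [0, 0, 1], "delta_rot": [0, 0, 0], "gripper": 50}]}}

```text
t: 26.07
tcp_pos: [0.6502, 0.006, -0.0114]
tool_rot: [-2.301, -2.138, -0.001]
force: [-3.7, 2.4, 10.6]
opening: 0.0597
```

Emit:
{"op": "arm_command", "data": {"motion": [{"offset": [0, 0, 0], "delta_rot": [0, 0, 0], "gripper": 75}, {"offset": [0, 0, 0], "delta_rot": [0, 0, 0], "gripper": 75}, {"offset": [0, 0, 0], "delta_rot": [0, 0, 0], "gripper": 75}, {"offset": [0, 0, 0], "delta_rot": [0, 0, 0], "gripper": 75}, {"offset": [0, 0, -20], "delta_rot": [0, 0, 0], "gripper": 75}, {"offset": [0, 0, -55], "delta_rot": [0, 0, 0], "gripper": 75}, {"offset": [0, 0, -95], "delta_rot": [0, 0, 0], "gripper": 75}, {"offset": [0, 0, -135], "delta_rot": [0, 0, 0], "gripper": 75}, {"offset": [0, 0, -170], "delta_rot": [0, 0, 0], "gripper": 75}, {"offset": [0, 0, -170], "delta_rot": [0, 0, 0], "gripper": 75}]}}

```text
t: 26.9
tcp_pos: [0.6535, 0.0047, 0.164]
tool_rot: [2.298, 2.134, 0.01]
force: [0.9, -1.0, 0.0]
opening: 0.0748
```

```bash
python3 - <<'E'
from h import *
p,d,K,T=look("w14")
C=cloud(d,K,T)
m=((C[:,:,2]>.043)&(C[:,:,2]<.055)&(abs(C[:,:,0]-.65)<.05)&(abs(C[:,:,1]-.006)<.05)).astype(np.uint8)
m=cv2.morphologyEx(m,cv2.MORPH_OPEN,np.ones((3,3)))
P=C[m>0];A=np.c_[P[:,:2]-P[:,:2].mean(0),np.ones(len(P))];print("plane",np.linalg.lstsq(A,P[:,2],rcond=None)[0],rect(m,.049,K,T))
p,d=eyes.camera("side");b=cv2.resize(p[120:380,240:500],None,fx=3,fy=2.3,interpolation=cv2.INTER_CUBIC);cv2.imwrite("pics/s14.png",b[:,:,::-1])
p,d=eyes.camera("top");cv2.imwrite("pics/t14.png",p[:,:,::-1])
E
```

```text
plane [-0.0009 -0.0037  0.049 ] ((649.4711303710938, 6.373773574829102), (62.46129608154297, 59.905452728271484), 85.69780731201172)
```

View pics/w14.png

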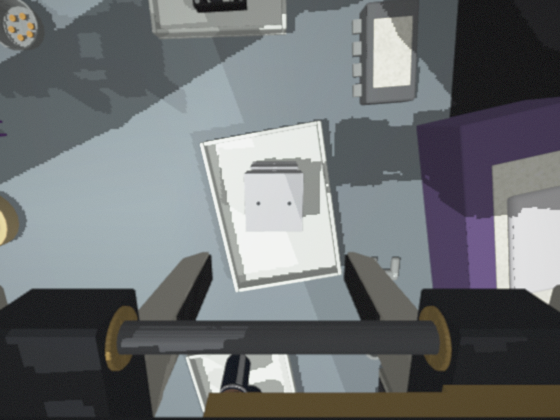

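View pics/s14.png

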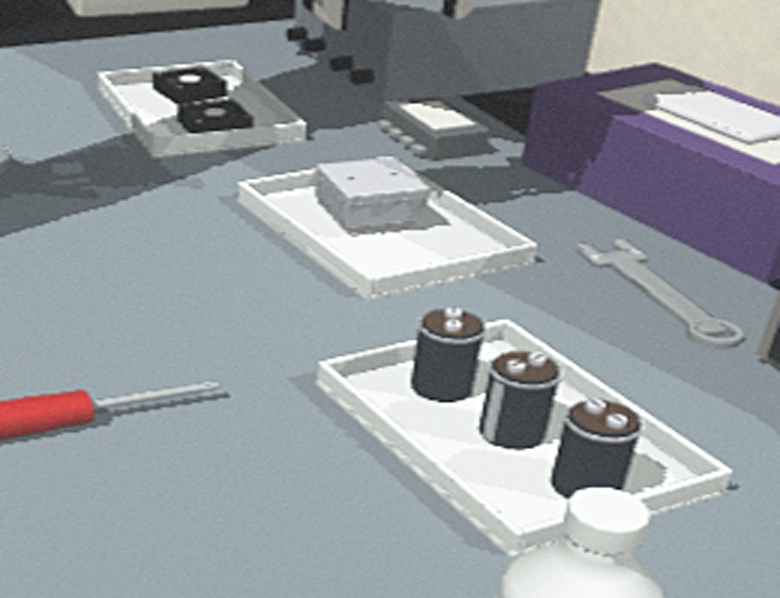

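```bash
python3 - <<'E'
from rig import order
print(order.close_job())
E
```

```text
the job is handed in; nothing more can be done
None
```

I put all four loose parts away and handed the job in at about 27 s of the 93 s allowed. No verdict was reported.

**Final checks, from the wrist and side pictures:**
- **Heat sink:** nested fully home. Its back lies at z = 49 mm, which is the expected height, and level to about 0.004 rad. It is parallel to the stored one to about 0.2°, and their centres are about 7 mm apart.
- **Fan:** flat on the tray floor beside the stored fan.
- **Capacitors:** both upright in line with the stored one, about 55 mm apart.
- **Setting down:** every part was lowered until the wrist felt light contact, at most about 11 N, before I let go.

**What disagreed:**
- **Reported TCP:** the interface puts it at the fingertips, but the real tips are 38 mm behind it. The wrist depth and the side view both showed this.
- **First grasp:** because of that, my first attempt closed above capacitor B without visibly moving it. I corrected for the 38 mm and every later grasp held.

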